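# Distribute a stack of glass carriers to the washing line's loading pads

## Task

Take the stack of glass carriers apart from the top down, one carrier at a time, and set each gently on the loading pad with the border of its own colour, centred and lined up along the pad. Keep the carriers level as you carry them, and leave the glass beaker and the black loupe standing where they are.

Things in the scene. Friction and masses are not known exactly. Their poses are not given: they have to be found in the camera images.
- carrier_yellow: yellow glass carrier, smallest, top of the stack: solid flat tray 56 mm long (own x), 32 mm wide (own y), 18 mm thick, pale glass pane sunk in its top; loose, 40 to 220 g. Origin: centre of the underside, z up. Grip across the 32 mm width. Lies up to 5 degrees and 2 mm askew on the next carrier, which is 16 mm longer and 8 mm wider
- carrier_red: red glass carrier, second from the top: solid flat tray 72 mm long (own x), 40 mm wide (own y), 18 mm thick, pale glass pane sunk in its top; loose, 40 to 220 g. Origin: centre of the underside, z up. Grip across the 40 mm width. Lies up to 5 degrees and 2 mm askew on the next carrier, which is 16 mm longer and 8 mm wider
- carrier_green: green glass carrier, third from the top: solid flat tray 88 mm long (own x), 48 mm wide (own y), 18 mm thick, pale glass pane sunk in its top; loose, 40 to 220 g. Origin: centre of the underside, z up. Grip across the 48 mm width. Lies up to 5 degrees and 2 mm askew on the next carrier, which is 16 mm longer and 8 mm wider
- carrier_blue: blue glass carrier, largest, bottom of the stack, standing on the work surface: solid flat tray 104 mm long (own x), 56 mm wide (own y), 18 mm thick, pale glass pane sunk in its top; loose, 40 to 220 g. Origin: centre of the underside, z up. Grip across the 56 mm width.
- pad_yellow: fixed loading pad with a black top and a yellow border line: flat plate 70 mm long (own x) by 46 mm wide (own y), 8 mm high, no rim. Origin: centre of the underside, on the work surface (top face 8 mm above); z up. The yellow carrier belongs here, its length along the pad's length, either way round
- pad_red: fixed loading pad with a black top and a red border line: flat plate 86 mm long (own x) by 54 mm wide (own y), 8 mm high, no rim. Origin: centre of the underside, on the work surface (top face 8 mm above); z up. The red carrier belongs here, its length along the pad's length, either way round
- pad_green: fixed loading pad with a black top and a green border line: flat plate 102 mm long (own x) by 62 mm wide (own y), 8 mm high, no rim. Origin: centre of the underside, on the work surface (top face 8 mm above); z up. The green carrier belongs here, its length along the pad's length, either way round
- pad_blue: fixed loading pad with a black top and a blue border line: flat plate 118 mm long (own x) by 70 mm wide (own y), 8 mm high, no rim. Origin: centre of the underside, on the work surface (top face 8 mm above); z up. The blue carrier belongs here, its length along the pad's length, either way round
- beaker: small open clear glass beaker, 44 mm across, 46 mm high, loose, standing among the pads. Origin: centre of the underside. Not to be moved
- loupe: black waisted standing loupe with a blue lens on top, 32 mm across, 38 mm high, loose, standing among the pads. Origin: centre of the underside. Not to be moved. All other loose things among the pads are at most 40 mm high

How it is judged:
On the way, in this order (a step that is already met when the one before it is completed fails the run):
1. the yellow carrier lies on the yellow pad (horizontal distance between carrier_yellow and pad_yellow below 0.012 m and angle between the x axis of carrier_yellow and the x axis of pad_yellow, either way round below 0.2 rad and z of carrier_yellow in the frame of pad_yellow between 0.005 and 0.011 m and angle between carrier_yellow's own z axis and vertical below 0.1 rad), for 0.2 s.
2. the red carrier lies on the red pad, with those before it still on theirs (all of step 1 and horizontal distance between carrier_red and pad_red below 0.012 m and angle between the x axis of carrier_red and the x axis of pad_red, either way round below 0.2 rad and z of carrier_red in the frame of pad_red between 0.005 and 0.011 m and angle between carrier_red's own z axis and vertical below 0.1 rad), for 0.2 s.
3. the green carrier lies on the green pad, with those before it still on theirs (all of step 2 and horizontal distance between carrier_green and pad_green below 0.012 m and angle between the x axis of carrier_green and the x axis of pad_green, either way round below 0.2 rad and z of carrier_green in the frame of pad_green between 0.005 and 0.011 m and angle between carrier_green's own z axis and vertical below 0.1 rad), for 0.2 s.
4. the blue carrier lies on the blue pad, with those before it still on theirs (all of step 3 and horizontal distance between carrier_blue and pad_blue below 0.012 m and angle between the x axis of carrier_blue and the x axis of pad_blue, either way round below 0.2 rad and z of carrier_blue in the frame of pad_blue between 0.005 and 0.011 m and angle between carrier_blue's own z axis and vertical below 0.1 rad), for 0.2 s.
At the end, for the whole second after the job is handed in: Every carrier lies flat and at rest on the pad of its own colour, its centre within 12 mm of the pad's centre and its length within 0.2 rad of the pad's length (all of step 4 and linear speed of each of carrier_yellow, carrier_red, carrier_green, carrier_blue below 0.02 m/s); the robot touches nothing.
It fails at once if a carrier is tipped more than 0.5 rad from level (angle between any of carrier_yellow, carrier_red, carrier_green, carrier_blue's own z axis and vertical above 0.5 rad).
It fails at once if a carrier is let fall onto its pad from more than about 15 mm above it ((horizontal distance between carrier_yellow and pad_yellow below 0.05 m and z of carrier_yellow in the frame of pad_yellow between 0.015 and 0.3 m and linear speed of carrier_yellow above 0.4 m/s and contact force between carrier_yellow and the fingers below 0.05 N) or (horizontal distance between carrier_red and pad_red below 0.05 m and z of carrier_red in the frame of pad_red between 0.015 and 0.3 m and linear speed of carrier_red above 0.4 m/s and contact force between carrier_red and the fingers below 0.05 N) or (horizontal distance between carrier_green and pad_green below 0.05 m and z of carrier_green in the frame of pad_green between 0.015 and 0.3 m and linear speed of carrier_green above 0.4 m/s and contact force between carrier_green and the fingers below 0.05 N) or (horizontal distance between carrier_blue and pad_blue below 0.05 m and z of carrier_blue in the frame of pad_blue between 0.015 and 0.3 m and linear speed of carrier_blue above 0.4 m/s and contact force between carrier_blue and the fingers below 0.05 N)).
It fails at once if a carrier is pressed onto its pad with more than 40 N (contact force between carrier_yellow and pad_yellow above 40 N or contact force between carrier_red and pad_red above 40 N or contact force between carrier_green and pad_green above 40 N or contact force between carrier_blue and pad_blue above 40 N).
It fails at once if the beaker or the loupe is shifted by more than 25 mm (distance of any of beaker, loupe from where it was at the start of the episode above 0.025 m).
It also fails if it takes over 128 s, if anything falls off the work surface, if the arm or the gripper's body presses on something with over 40 N, if the wrist force passes 120 N, or if a joint passes its speed limit or range.

## Robot

A 6-joint arm with a two-finger parallel gripper is mounted at the origin on the work surface. World frame = base frame: x ahead of the robot, y to its left, z up, the work surface at z = 0. Lengths are in m, angles in rad, forces in N, time in s.
With the tool pointing down it reaches from about 0.35 to 0.85 m from the base axis. Payload 8.1 kg.
Tool frame: the origin (TCP) lies on the mounting face of the last link; the fingertips stand 186 mm ahead of it and the grasp point (between the pads) lies 167 mm ahead of it; y points along the fingers, x is the direction in which the jaws open and shut, and the axes are right-handed (so a half turn about y gives the same grasp; the last joint's range is limited). The gripper opens to 93 mm and grips with 3 to 60 N. Pads are 15 mm wide; open, the fingers measure 128 mm over their backs; the gripper's body (75 mm by 188 mm) begins 65 mm behind the grasp point.
Start: joints at [-1.303, 0.13, 1.488, -0, 1.523, -0.085], TCP at [0.207, -0.563, 0.405] pointing down, gripper open.
Joint ranges: [-2.96, 2.96], [-0.89, 2.26], [0.02, 2.5], [-1.34, 4.48], [0, 2.73], [-2.66, 2.66]. Speed limits (rad/s): [2.39, 2.39, 2.79, 3.14, 3.14, 3.14].

## Interface

Orientations are given as a rotation vector (axis times angle).
In Python, from plant import robot, imaging gives the robot as it stands.
- The arm moves only by the shell command python3 -m inch 'ROWS' [OPENING] [FORCE]. ROWS is JSON, a list of rows, each an object of numbers: "x", "y", "z": the shift along the tool's x, y, z in mm; "twist": the turn about the tool's y in rad. In form: [{"x": .., "y": .., "z": .., "twist": ..}, ...]. A call has 1 to 12 rows; each row shifts and turns the commanded pose from where the row before left it, along the tool's axes as they then stand; what a row does not reach is not made up. A row lasts 1/10 s, in which the tool goes at most 50 mm and 8.59 degrees, less where a joint would pass 70% of its speed; a pose out of reach is approached as far as the arm can. A call with a gripper value outside its range is refused whole. OPENING is the gripper command: -1 is shut, 1 is fully open, values between are in proportion, set as the call begins (- or left out, the last holds). The fingers move at their own pace and stop on an object; FORCE is the grip in N (left out, the last holds). Time passes only in rows, so rows that do not move let the fingers close. It gives the time, the measured TCP pose, the force and the opening at its end, in the units of the state.
- robot.read_state(): the state, without advancing time (a new reading comes with each control period).
- imaging.read_camera(name): name is "scene" or "top" or "wrist"; returns a dict with "color" (400x640x3 uint8, red, green, blue), "depth" (400x640 float32, m along the optical axis (not along the pixel's ray), 0 where there is no reading), "fx", "fy", "cx", "cy" (pixels), "rvec" (rotation vector, rad) and "tvec" (3), from world to camera coordinates, as OpenCV has them; the wrist camera has in their place "tool_from_camera" (4x4, takes a point from camera to tool coordinates, whose origin is the TCP and whose axes are the tool frame's). Camera axes: x right, y down, z forward; pixel columns grow to the right and rows downward; lengths in m; the calibration is good to about 2 mm. A picture is of the moment at which its call begins: read the wrist's pose just before it.
- robot.close_job(): hands the job in, once; it reports no verdict.
The state is a dict: "t": time; "q": joint angles; "dq": joint speeds; "joint_torque": joint torques, N m; "tool_pos": TCP position; "orientation": TCP orientation; "force": force on the tool from outside, world axes, zero at the start; "wrist_torque": the same for the moment, N m; "opening": finger opening in m.
Only numpy, scipy, OpenCV 4.12 (cv2) and the standard library are available. Lean on these libraries where they do the work, as an engineer would, in place of code of your own. Each camera call takes 0.05 s, during which the arm holds its last target.

## Working session

There is one attempt and no reset: what is moved stays moved. The work goes in short steps, Python scripts to look and compute and a shell command to move; the robot and the scene stay as the last step left them, time stands still between calls to the robot, and variables do not carry over. Pictures are saved under pics/ and viewed, and the job is handed in when it is done.

```bash
ls; mkdir -p pics
python3 - <<'E'
from plant import robot, imaging
import cv2,numpy as np
s=robot.read_state();print(s)
for n in ("top","scene","wrist"):
    c=imaging.read_camera(n); cv2.imwrite(f"pics/{n}0.png",c["color"][:,:,::-1]); np.save(f"pics/{n}0.npy",c["depth"])
    print(n,{k:v for k,v in c.items() if k not in("color","depth")})
E
```

```text
pics
{'t': 0.0, 'q': array([-1.30339331e+00,  1.31147003e-01,  1.48925461e+00, -2.29543782e-05,
        1.52301183e+00, -8.53828871e-02]), 'dq': array([-7.58329967e-04, -4.43381180e-04,  1.31351911e-03,  3.72738664e-04,
        8.35096138e-06,  5.23714494e-04]), 'joint_torque': array([-1.58715648e-03, -5.59841216e+01, -4.91761959e+01,  7.64317461e-02,
        3.51497729e-02, -1.17902518e-04]), 'tool_pos': array([ 0.20727438, -0.5628189 ,  0.40370915]), 'orientation': array([-1.3545184 ,  0.9465226 , -0.94418611]), 'force': array([-1.27706496, -0.35861598,  0.70361886]), 'wrist_torque': array([ 0.02110571,  0.01807651, -0.06466786]), 'opening': 0.09329654831259954}
top {'fx': 414.78495888209073, 'fy': 414.78495888209073, 'cx': 319.2471954476722, 'cy': 203.51757658130288, 'rvec': array([ 2.12121647, -2.17355719,  0.1432587 ]), 'tvec': array([0.00335105, 0.52580683, 0.96001267])}
scene {'fx': 468.24034321246904, 'fy': 468.24034321246904, 'cx': 319.4298811774072, 'cy': 206.45794269260793, 'rvec': array([ 0.81969881,  2.41331947, -1.28174538]), 'tvec': array([ 0.43752199, -0.14585654,  1.28649483])}
wrist {'fx': 295.2159148006808, 'fy': 295.2159148006808, 'cx': 317.07761210513615, 'cy': 195.96658873681812, 'tool_from_camera': array([[ 9.99999069e-01, -8.35683192e-04, -1.07910341e-03,
        -1.23954071e-03],
       [ 8.18033242e-04, -2.65913534e-01,  9.63996537e-01,
         2.01743434e-02],
       [-1.09254391e-03, -9.63996522e-01, -2.65912603e-01,
         7.47610647e-02],
       [ 0.00000000e+00,  0.00000000e+00,  0.00000000e+00,
         1.00000000e+00]])}
```

View pics/top0.png

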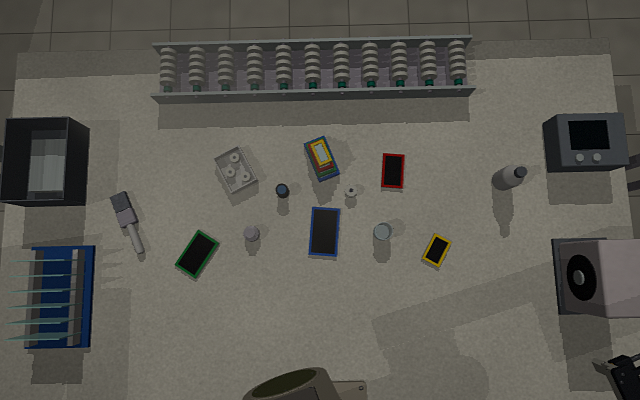

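View pics/scene0.png

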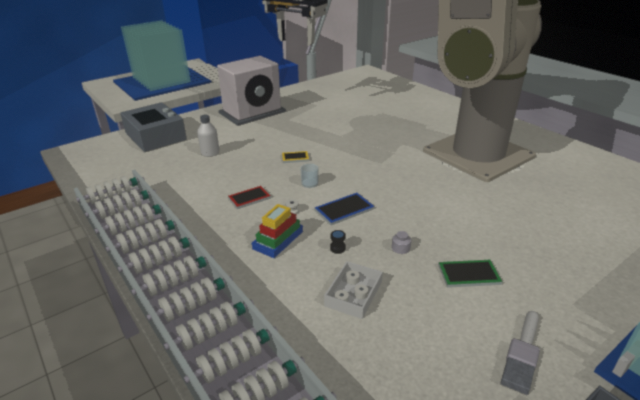

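```bash
python3 -c "
from scipy.spatial.transform import Rotation as R
print(R.from_rotvec([-1.3545184 ,  0.9465226 , -0.94418611]).as_matrix().round(4))"
```

```text
[[ 3.455e-01 -5.000e-04  9.384e-01]
 [-9.384e-01  1.800e-03  3.455e-01]
 [-1.800e-03 -1.000e+00  1.000e-04]]
```

The top view shows the stack near px (322,158). The pads are red (393,170), yellow (436,250), blue (324,231) and green (197,254), with the beaker at (382,232) and the loupe at (282,190). I'll measure these next.

```bash
cat > h.py <<'E'
import cv2,numpy as np
from scipy.spatial.transform import Rotation as R
from plant import robot, imaging
HUE={'yellow':(20,33),'red':(0,8),'green':(45,80),'blue':(100,125)}
def mask(col,c,smin=110,vmin=40):
    h=cv2.cvtColor(col,cv2.COLOR_RGB2HSV); lo,hi=HUE[c]
    m=(h[...,0]>=lo)&(h[...,0]<=hi)
    if c=='red': m|=h[...,0]>=172
    return (m&(h[...,1]>=smin)&(h[...,2]>=vmin)).astype(np.uint8)
def comps(m,mn=20):
    n,l,st,ce=cv2.connectedComponentsWithStats(m,connectivity=8)
    return [(l==i) for i in range(1,n) if st[i,4]>=mn]
def ray_world(cam,uv,z,st=None):
    uv=np.asarray(uv,float).reshape(-1,2)
    d=np.c_[(uv[:,0]-cam['cx'])/cam['fx'],(uv[:,1]-cam['cy'])/cam['fy'],np.ones(len(uv))]
    if 'rvec' in cam:
        Rm=R.from_rotvec(cam['rvec']).as_matrix(); o=-Rm.T@cam['tvec']; D=d@Rm
    else:
        T=cam['tool_from_camera']; Rw=R.from_rotvec(st['orientation']).as_matrix()
        o=Rw@T[:3,3]+st['tool_pos']; D=(d@T[:3,:3].T)@Rw.T
    return o+D*((z-o[2])/D[:,2])[:,None]
def depth_world(cam,st=None):
    v,u=np.mgrid[0:400,0:640]; Z=cam['depth']
    P=np.stack([(u-cam['cx'])/cam['fx']*Z,(v-cam['cy'])/cam['fy']*Z,Z],-1)
    if 'rvec' in cam:
        Rm=R.from_rotvec(cam['rvec']).as_matrix(); return (P-cam['tvec'])@Rm
    T=cam['tool_from_camera']; Rw=R.from_rotvec(st['orientation']).as_matrix()
    return (P@T[:3,:3].T+T[:3,3])@Rw.T+st['tool_pos']
def rect(cam,m,z,st=None):
    cs,_=cv2.findContours(m.astype(np.uint8),cv2.RETR_EXTERNAL,cv2.CHAIN_APPROX_NONE)
    c=max(cs,key=len).reshape(-1,2)
    P=ray_world(cam,c,z,st)[:,:2]
    (cx,cy),(w,h),a=cv2.minAreaRect((P*1000).astype(np.float32))
    if w<h: w,h,a=h,w,a+90
    a=(a+90)%180-90
    return np.round([cx,cy,w,h,a],1)   # mm, long-axis angle deg
E
python3 - <<'E'
from h import *
cam=imaging.read_camera('top'); W=depth_world(cam)
for c in HUE:
    for m in comps(mask(cam['color'],c)):
        v,u=np.where(m)
        if v.min()<100 or u.min()<150 or u.max()>480: continue
        zz=W[m][:,2]; print(c,m.sum(),(u.mean().round(),v.mean().round()),'z',np.percentile(zz,[5,50,95]).round(4),rect(cam,m,0.008),rect(cam,m,0.072))
# objects by height
hm=((W[...,2]>0.02)&(cam['depth']>0)).astype(np.uint8)
for m in comps(hm,30):
    v,u=np.where(m)
    if u.min()<100 or u.max()>530 or v.min()<105: continue
    p=W[m]; print('obj',(u.mean().round(),v.mean().round()),np.median(p,0).round(3),p[:,2].max().round(3),p.min(0).round(3),p.max(0).round(3))
E
```

```text
yellow 193 (np.float64(321.0), np.float64(153.0)) z [0.0622 0.0707 0.0744] [659.7 -16.2  65.3  35.7  20. ] [642.6 -16.   61.2  33.5  20. ]
yellow 262 (np.float64(436.0), np.float64(250.0)) z [0.0037 0.0073 0.0103] [ 409.3 -291.2   70.5   46.   -29.6] [ 408.  -273.6   66.1   43.1  -29.6]
red 121 (np.float64(320.0), np.float64(162.0)) z [0.0458 0.0531 0.0558] [652.1 -15.1  78.   41.5  20. ] [635.5 -14.9  73.1  38.9  20. ]
red 275 (np.float64(393.0), np.float64(170.0)) z [0.0037 0.0073 0.0107] [ 609.3 -194.3   86.4   54.6   -5.7] [ 595.4 -182.8   80.9   51.2   -5.7]
green 38 (np.float64(330.0), np.float64(170.0)) z [0.0325 0.0347 0.0377] [611.8 -36.   39.8  13.9 -56.2] [597.7 -34.5  37.3  13.1 -56.2]
green 309 (np.float64(197.0), np.float64(254.0)) z [0.0047 0.0078 0.0108] [414.5 293.  101.5  61.  -33.9] [412.9 273.7  95.1  57.2 -33.9]
blue 105 (np.float64(330.0), np.float64(168.0)) z [0.014  0.0175 0.036 ] [637.8 -20.2  90.6  54.8  19.7] [622.1 -19.8  84.9  51.4  19.7]
blue 342 (np.float64(324.0), np.float64(231.0)) z [0.0047 0.0074 0.0103] [461.5 -19.2 117.6  68.4  -5.6] [456.9 -18.8 
[... 334 characters left out ...]
2 ] [ 0.602 -0.437  0.113]
obj (np.float64(282.0), np.float64(189.0)) [0.563 0.08  0.038] 0.042 [0.548 0.067 0.033] [0.578 0.094 0.042]
obj (np.float64(351.0), np.float64(190.0)) [ 0.559 -0.088  0.023] 0.029 [ 0.544 -0.1    0.021] [ 0.572 -0.073  0.029]
obj (np.float64(123.0), np.float64(214.0)) [0.516 0.47  0.021] 0.023 [0.497 0.45  0.02 ] [0.526 0.486 0.023]
obj (np.float64(384.0), np.float64(230.0)) [ 0.459 -0.166  0.043] 0.049 [ 0.436 -0.18   0.02 ] [ 0.477 -0.139  0.049]
obj (np.float64(251.0), np.float64(233.0)) [0.459 0.156 0.027] 0.04 [0.443 0.139 0.021] [0.477 0.176 0.04 ]
obj (np.float64(296.0), np.float64(386.0)) [0.202 0.028 0.357] 0.474 [ 0.175 -0.031  0.248] [0.217 0.12  0.474]
```

```bash
cat >> h.py <<'E'
def tool():
    s=robot.read_state(); Rw=R.from_rotvec(s['orientation']).as_matrix()
    return s,Rw
def plan(x,y,tipz,yaw=None):
    """mm, deg -> shift in tool axes (current), twist"""
    s,Rw=tool(); tip=s['tool_pos']*1000+Rw[:,1]*186
    d=np.array([x,y,tipz])-tip; cy=np.degrees(np.arctan2(Rw[1,2],Rw[0,2]))
    print('t',round(s['t'],1),'tip',tip.round(1),'yaw',cy.round(2),'down',Rw[:,1].round(4),'F',s['force'].round(1),'open',round(s['opening']*1000,1))
    print('shift now-axes',(Rw.T@d).round(1),end=' ')
    if yaw is not None:
        dy=(yaw-cy+90)%180-90
        a=np.radians(yaw if abs(((yaw-cy)+180)%360-180)<91 else yaw+180); 
        X=np.array([np.sin(a),-np.cos(a),0]);Z=np.array([np.cos(a),np.sin(a),0])
        print('twist',(-np.radians(dy)).round(3),'shift after twist',np.round([X@d,-d[2],Z@d],1),end='')
    print()
E
python3 -m inch '[{"x":-18,"z":30},{"x":-18,"z":30},{"x":-18,"z":30},{"x":-18,"z":30},{"x":-18,"z":30},{"x":-18,"z":30},{"x":-18,"z":30},{"x":-18,"z":30},{"x":-18,"z":30},{"x":-18,"z":30}]' 0.3
python3 -c "
from h import *
plan(640,-16,170,20)"
```

```text
t 0.2 tip [ 207.2 -562.7  218.1] yaw 20.21 down [-3.0e-04  1.1e-03 -1.0e+00] F [-0.5  0.6 -0.5] open 93.1
shift now-axes [-363.5   48.5  595. ] twist 0.004 shift after twist [-365.7   48.1  593.6]$[0]: bad value
```

```bash
python3 -m inch '[{"x":-18,"y":0,"z":30,"twist":0},{"x":-18,"y":0,"z":30,"twist":0},{"x":-18,"y":0,"z":30,"twist":0},{"x":-18,"y":0,"z":30,"twist":0},{"x":-18,"y":0,"z":30,"twist":0},{"x":-18,"y":0,"z":30,"twist":0},{"x":-18,"y":0,"z":30,"twist":0},{"x":-18,"y":0,"z":30,"twist":0},{"x":-18,"y":0,"z":30,"twist":0},{"x":-18,"y":0,"z":30,"twist":0}]' 0.3
python3 -c "
from h import *
plan(640,-16,170,20)"
```

```text
t: 1.2
tool_pos: [0.4273, -0.2892, 0.4047]
orientation: [-1.356, 0.946, -0.946]
force: [1.0, -0.7, -0.7]
opening: 0.0604
t 1.2 tip [ 427.3 -289.2  218.7] yaw 20.21 down [-0.  0. -1.] F [ 1.  -0.7 -0.7] open 60.4
shift now-axes [-182.9   48.7  294. ] twist 0.004 shift after twist [-184.    48.7  293.3]
```

```bash
python3 -m inch '[{"x":-18,"y":2,"z":29,"twist":0},{"x":-18,"y":2,"z":29,"twist":0},{"x":-18,"y":2,"z":29,"twist":0},{"x":-18,"y":2,"z":29,"twist":0},{"x":-18,"y":2,"z":29,"twist":0},{"x":-18,"y":2,"z":29,"twist":0},{"x":-18,"y":2,"z":29,"twist":0},{"x":-18,"y":2,"z":29,"twist":0},{"x":-18,"y":2,"z":29,"twist":0},{"x":-18,"y":2,"z":29,"twist":0},{"x":0,"y":0,"z":0,"twist":0},{"x":0,"y":0,"z":0,"twist":0}]'
python3 - <<'E'
from h import *
plan(640,-16,170,20)
s,_=tool(); cam=imaging.read_camera('wrist'); W=depth_world(cam,s)
cv2.imwrite('pics/w1.png',cam['color'][:,:,::-1])
hm=(W[...,2]>0.012)&(cam['depth']>0)
for z0,z1 in ((.064,.08),(.046,.08),(.028,.08),(.01,.08)):
    for m in comps(((W[...,2]>z0)&(W[...,2]<z1)).astype(np.uint8),800):
        v,u=np.where(m)
        print(z0,m.sum(),(u.mean().round(),v.mean().round()),'zmed',np.median(W[m][:,2]).round(4),rect(cam,m,z0+.008,s))
E
```

```text
t: 2.4
tool_pos: [0.6367, -0.0207, 0.384]
orientation: [-1.357, 0.945, -0.944]
force: [-0.9, -1.4, -0.3]
opening: 0.0607
t 2.4 tip [636.5 -20.7 198. ] yaw 20.3 down [-1.3e-03 -1.0e-04 -1.0e+00] F [-0.9 -1.4 -0.3] open 60.7
shift now-axes [-3.2 28.   5. ] twist 0.005 shift after twist [-3.2 28.   4.9]
0.064 1729 (np.float64(315.0), np.float64(180.0)) zmed 0.0707 [644.5 -14.3  56.9  31.9  22.4]
0.046 12025 (np.float64(523.0), np.float64(48.0)) zmed 0.0546 [ 847.8 -132.5  360.8  108.9  -89.9]
0.046 2450 (np.float64(314.0), np.float64(177.0)) zmed 0.0697 [642.7 -13.7  72.2  39.5  19.1]
0.028 16061 (np.float64(521.0), np.float64(51.0)) zmed 0.0532 [ 855.3 -134.8  401.3  116.5  -89.9]
0.028 3265 (np.float64(315.0), np.float64(173.0)) zmed 0.068 [643.1 -14.   88.4  47.9  19.4]
0.01 26796 (np.float64(519.0), np.float64(50.0)) zmed 0.0423 [ 862.2 -139.1  437.5  127.7  -89.9]
0.01 3348 (np.float64(133.0), np.float64(123.0)) zmed 0.0189 [620.8 200.2 102.3  82.5  27.3]
0.01 4061 (np.float64(317.0), np.float64(170.0)) zmed 0.0537 [644.2 -15.7 103.7  56.   20.6]
0.01 977 (np.float64(368.0), np.float64(333.0)) zmed 0.0283 [ 455.2 -162.    60.7   46.7   28. ]
```

View pics/w1.png

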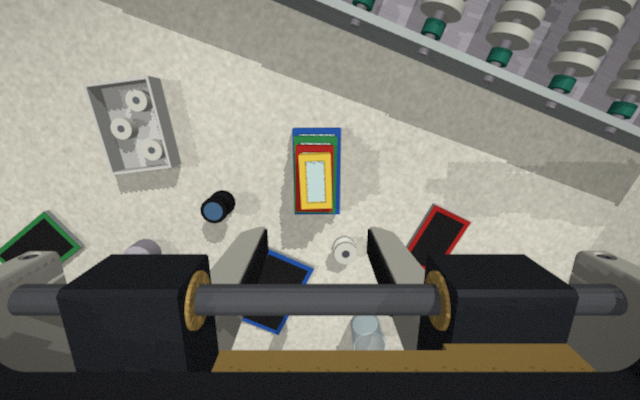

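Wrist px: stack at about (315,180), clear of the fingers. The depth-banded footprints match the given sizes within 1 mm. Yellow is at (644.5,-14.3) with yaw 22.4°. Descending to a tip height of 58 mm, which is 4 mm above the red top.

```bash
python3 -m inch '[{"x":0,"y":0,"z":0,"twist":-0.037},{"x":-1.5,"y":15,"z":5,"twist":0},{"x":-1.5,"y":15,"z":5,"twist":0},{"x":0,"y":15,"z":0,"twist":0},{"x":0,"y":15,"z":0,"twist":0},{"x":0,"y":15,"z":0,"twist":0},{"x":0,"y":15,"z":0,"twist":0},{"x":0,"y":15,"z":0,"twist":0},{"x":0,"y":15,"z":0,"twist":0},{"x":0,"y":10,"z":0,"twist":0},{"x":0,"y":0,"z":0,"twist":0},{"x":0,"y":0,"z":0,"twist":0}]' 0.3
python3 - <<'E'
from h import *
plan(644.5,-14.3,58,22.4)
s,_=tool(); cam=imaging.read_camera('wrist'); W=depth_world(cam,s)
cv2.imwrite('pics/w2.png',cam['color'][:,:,::-1])
m=mask(cam['color'],'yellow'); 
for q in comps(m,400):
    v,u=np.where(q);print(u.mean(),v.mean(),W[q][:,2].mean(),rect(cam,q,.072,s))
E
```

```text
t: 3.65
tool_pos: [0.6448, -0.0148, 0.2548]
orientation: [-1.369, 0.917, -0.917]
force: [-0.4, 0.4, 0.2]
opening: 0.0609
t 3.6 tip [644.8 -14.8  68.8] yaw 22.34 down [-0.  0. -1.] F [-0.4  0.4  0.2] open 60.9
shift now-axes [-0.6 10.8 -0.1] twist -0.001 shift after twist [-0.6 10.8 -0.1]
318.0719629497684 235.4816530103313 0.0725081693775408 [646.4 -13.2  58.1  32.3  22.5]
193.64186046511628 300.293023255814 0.17015767647036167 [578.8  43.   45.3  14.1  11.2]
440.6144578313253 300.46127366609295 0.1698416501833235 [637.5 -99.3  45.   14.2  33.3]
412.8935298935299 359.43802893802894 0.18159734430385954 [589.7 -99.1 262.2  23.8 -67.7]
```

View pics/w2.png

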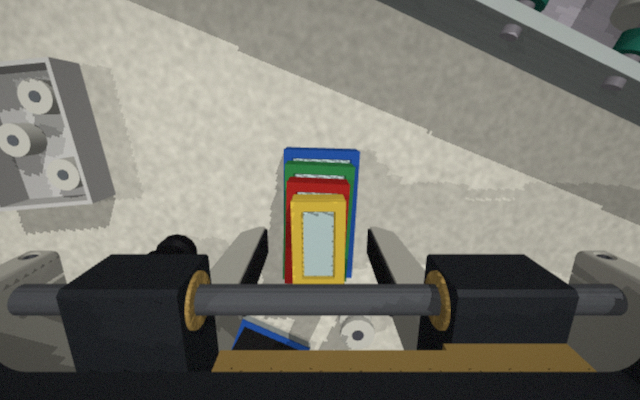

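The carrier is centred between the fingers (yellow at px ~(318,235), z 72.5 mm), so I can finish the descent and close.

```bash
python3 -m inch '[{"x":-1,"y":5,"z":0.5,"twist":0},{"x":0,"y":5.5,"z":0,"twist":0},{"x":0,"y":0,"z":0,"twist":0}]' 0.3
python3 -m inch '[{"x":0,"y":0,"z":0,"twist":0},{"x":0,"y":0,"z":0,"twist":0},{"x":0,"y":0,"z":0,"twist":0},{"x":0,"y":0,"z":0,"twist":0},{"x":0,"y":0,"z":0,"twist":0},{"x":0,"y":0,"z":0,"twist":0}]' -1 20
python3 -c "
from h import *
plan(645,-14,58,22.4)"
```

```text
t: 4.0
tool_pos: [0.6444, -0.0136, 0.2433]
orientation: [-1.369, 0.918, -0.917]
force: [-0.8, 0.0, -0.7]
opening: 0.0602
t: 4.6
tool_pos: [0.6449, -0.0137, 0.2445]
orientation: [-1.369, 0.917, -0.918]
force: [-0.3, -0.7, 1.4]
opening: 0.0319
t 4.6 tip [645.  -13.7  58.5] yaw 22.33 down [ 4.e-04 -1.e-04 -1.e+00] F [-0.3 -0.7  1.4] open 31.9
shift now-axes [ 0.2  0.5 -0.1] twist -0.001 shift after twist [ 0.2  0.5 -0.1]
```

```bash
python3 -m inch '[{"x":0,"y":-2,"z":0,"twist":0},{"x":0,"y":-5,"z":0,"twist":0},{"x":0,"y":-10,"z":0,"twist":0},{"x":0,"y":-15,"z":0,"twist":0},{"x":0,"y":-15,"z":0,"twist":0},{"x":0,"y":-15,"z":0,"twist":0},{"x":0,"y":-15,"z":0,"twist":0},{"x":0,"y":-3,"z":0,"twist":0},{"x":0,"y":0,"z":0,"twist":0}]'
python3 - <<'E'
from h import *
s,_=tool(); cam=imaging.read_camera('wrist'); W=depth_world(cam,s)
cv2.imwrite('pics/w3.png',cam['color'][:,:,::-1])
plan(409.3,-291.2,40,-29.6)
for z0,z1 in ((.125,.16),(.046,.08),(.028,.08),(.01,.08)):
    for m in comps(((W[...,2]>z0)&(W[...,2]<z1)).astype(np.uint8),800):
        v,u=np.where(m)
        if u.mean()<400 and u.mean()>230: print(z0,m.sum(),(u.mean().round(),v.mean().round()),'zmed',np.median(W[m][:,2]).round(4),rect(cam,m,z0+.008,s))
E
```

```text
t: 5.5
tool_pos: [0.6451, -0.0137, 0.3255]
orientation: [-1.368, 0.916, -0.919]
force: [-0.2, 0.9, 0.1]
opening: 0.0318
t 5.5 tip [644.8 -13.7 138.3] yaw 22.33 down [ 3.e-04 -0.e+00 -1.e+00] F [-0.4  0.5 -1.1] open 31.9
shift now-axes [ 167.2   98.3 -323.3] twist 0.906 shift after twist [357.6  98.3 -67.7]
0.125 5453 (np.float64(317.0), np.float64(240.0)) zmed 0.1514 [641.3 -14.   65.1  61.   60.3]
0.046 1584 (np.float64(318.0), np.float64(181.0)) zmed 0.0523 [662.4  -6.2  39.9  31.5 -70.5]
0.028 2397 (np.float64(319.0), np.float64(175.0)) zmed 0.0513 [664.1  -6.5  48.   44.6 -70.1]
0.01 3227 (np.float64(321.0), np.float64(170.0)) zmed 0.0423 [663.9  -8.2  62.   55.9  20.6]
```

View pics/w3.png

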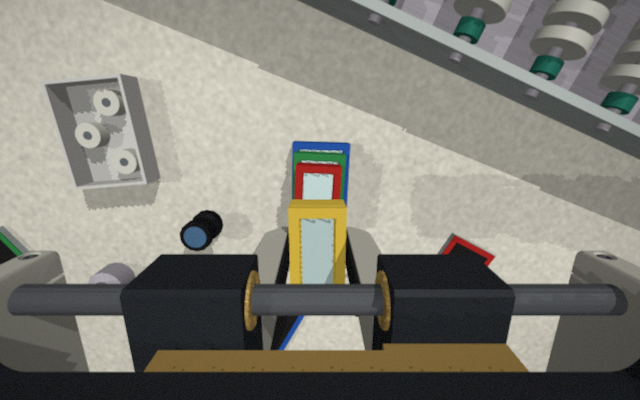

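Yellow is held level (px ~(318,240)) and the red below it is undisturbed. Now to turn and carry it.

```bash
python3 -m inch '[{"x":0,"y":0,"z":0,"twist":0.06},{"x":0,"y":0,"z":0,"twist":0.12},{"x":0,"y":0,"z":0,"twist":0.12},{"x":0,"y":0,"z":0,"twist":0.12},{"x":0,"y":0,"z":0,"twist":0.12},{"x":0,"y":0,"z":0,"twist":0.12},{"x":0,"y":0,"z":0,"twist":0.12},{"x":0,"y":0,"z":0,"twist":0.08},{"x":0,"y":0,"z":0,"twist":0.046},{"x":0,"y":0,"z":0,"twist":0}]'
python3 -m inch '[{"x":12,"y":0,"z":-3,"twist":0},{"x":25,"y":0,"z":-6,"twist":0},{"x":35,"y":0,"z":-7,"twist":0},{"x":40,"y":0,"z":-7,"twist":0},{"x":40,"y":0,"z":-7,"twist":0},{"x":40,"y":0,"z":-7,"twist":0},{"x":40,"y":0,"z":-7,"twist":0},{"x":40,"y":0,"z":-7,"twist":0},{"x":35,"y":0,"z":-7,"twist":0},{"x":30,"y":0,"z":-7,"twist":0},{"x":15,"y":0,"z":-3,"twist":0},{"x":5,"y":0,"z":0,"twist":0}]'
python3 - <<'E'
from h import *
plan(409.3,-291.2,40,-29.6)
s,_=tool(); cam=imaging.read_camera('wrist'); W=depth_world(cam,s)
cv2.imwrite('pics/w4.png',cam['color'][:,:,::-1])
E
```

```text
t: 6.55
tool_pos: [0.6444, -0.0136, 0.3228]
orientation: [-0.921, 1.581, -1.578]
force: [0.4, 0.2, -1.1]
opening: 0.0319
t: 7.75
tool_pos: [0.4077, -0.2918, 0.3239]
orientation: [-0.919, 1.58, -1.579]
force: [-0.0, 0.2, -0.5]
opening: 0.0317
t 7.8 tip [ 407.5 -291.8  137.9] yaw -29.66 down [-6.e-04 -1.e-04 -1.e+00] F [-0.   0.2 -0.5] open 31.7
shift now-axes [-1.4 97.9  1.3] twist -0.001 shift after twist [-1.4 97.9  1.2]
```

View pics/w4.png

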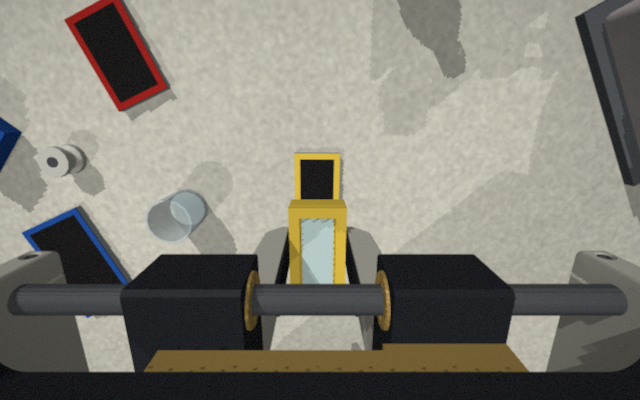

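```bash
python3 -m inch '[{"x":-1,"y":8,"z":1,"twist":0},{"x":0,"y":15,"z":0,"twist":0},{"x":0,"y":15,"z":0,"twist":0},{"x":0,"y":15,"z":0,"twist":0},{"x":0,"y":15,"z":0,"twist":0},{"x":0,"y":15,"z":0,"twist":0},{"x":0,"y":12,"z":0,"twist":0},{"x":0,"y":9,"z":0,"twist":0},{"x":0,"y":6,"z":0,"twist":0},{"x":0,"y":4,"z":0,"twist":0},{"x":0,"y":0,"z":0,"twist":0},{"x":0,"y":0,"z":0,"twist":0}]'
python3 -c "
from h import *
for i in range(1):plan(409.3,-291.2,13,-29.6)"
```

```text
t: 9.0
tool_pos: [0.411, -0.2904, 0.2107]
orientation: [-0.919, 1.578, -1.579]
force: [0.9, -0.7, 0.0]
opening: 0.0319
t 9.0 tip [ 411.1 -290.5   24.7] yaw -29.58 down [ 6.e-04 -5.e-04 -1.e+00] F [ 0.9 -0.7  0. ] open 31.9
shift now-axes [ 1.5 11.7 -1.2] twist 0.0 shift after twist [ 1.5 11.7 -1.2]
```

```bash
python3 -m inch '[{"x":0.5,"y":4,"z":-0.5,"twist":0},{"x":0,"y":3,"z":0,"twist":0},{"x":0,"y":2,"z":0,"twist":0},{"x":0,"y":1,"z":0,"twist":0},{"x":0,"y":0,"z":0,"twist":0},{"x":0,"y":0,"z":0,"twist":0}]'
python3 -m inch '[{"x":0,"y":0.7,"z":0,"twist":0},{"x":0,"y":0.5,"z":0,"twist":0},{"x":0,"y":0,"z":0,"twist":0}]'
python3 -c "
from h import *
for i in range(1):plan(409.3,-291.2,13,-29.6)"
```

```text
t: 9.6
tool_pos: [0.4102, -0.2904, 0.2003]
orientation: [-0.919, 1.578, -1.578]
force: [-0.0, -0.2, -0.9]
opening: 0.0317
t: 9.9
tool_pos: [0.4101, -0.2904, 0.199]
orientation: [-0.919, 1.579, -1.578]
force: [-0.5, 0.3, 0.2]
opening: 0.0318
t 9.9 tip [ 410.1 -290.4   13. ] yaw -29.58 down [-1.e-04  1.e-04 -1.e+00] F [-0.5  0.3  0.2] open 31.8
shift now-axes [ 1.1 -0.  -0.3] twist 0.0 shift after twist [ 1.1 -0.  -0.3]
```

```bash
python3 -m inch '[{"x":0,"y":0.5,"z":0,"twist":0},{"x":0,"y":0.5,"z":0,"twist":0},{"x":0,"y":0,"z":0,"twist":0},{"x":0,"y":0,"z":0,"twist":0}]'
python3 -c "
from h import *
s,_=tool(); cam=imaging.read_camera('wrist'); W=depth_world(cam,s); m=max(comps(mask(cam['color'],'yellow')&(W[...,2]<.1)),key=np.sum); print(np.percentile(W[m][:,2],[10,25,50,75,90]))"
```

```text
t: 10.3
tool_pos: [0.4102, -0.2904, 0.1984]
orientation: [-0.919, 1.578, -1.578]
force: [-1.6, 2.9, 5.7]
opening: 0.0317
[0.00739311 0.00805294 0.0239324  0.02577057 0.02630228]
```

Contact felt (5.7 N) with the carrier top at ~26 mm, as it should be. Releasing.

```bash
python3 -m inch '[{"x":0,"y":0,"z":0,"twist":0},{"x":0,"y":0,"z":0,"twist":0},{"x":0,"y":0,"z":0,"twist":0},{"x":0,"y":0,"z":0,"twist":0},{"x":0,"y":0,"z":0,"twist":0}]' 0.15
python3 -m inch '[{"x":0,"y":-3,"z":0,"twist":0},{"x":0,"y":-8,"z":0,"twist":0},{"x":0,"y":-15,"z":0,"twist":0},{"x":0,"y":-25,"z":0,"twist":0},{"x":0,"y":-25,"z":0,"twist":0},{"x":0,"y":-25,"z":0,"twist":0},{"x":0,"y":-20,"z":0,"twist":0},{"x":0,"y":-15,"z":0,"twist":0},{"x":0,"y":-5,"z":0,"twist":0},{"x":0,"y":0,"z":0,"twist":0}]'
cat >> h.py <<'E'
def bands(bs,umin=200,umax=450,mn=600):
    s,_=tool(); cam=imaging.read_camera('wrist'); W=depth_world(cam,s)
    for z0,z1,zt in bs:
        for m in comps(((W[...,2]>z0)&(W[...,2]<z1)).astype(np.uint8),mn):
            v,u=np.where(m)
            if umin<u.mean()<umax: print(z0,m.sum(),(u.mean().round(),v.mean().round()),'z90',np.percentile(W[m][:,2],80).round(4),rect(cam,m,zt,s))
    return cam
E
python3 - <<'E'
from h import *
plan(642.7,-13.7,120,19.1)
cam=bands([(.016,.05,.026),(.004,.05,.008)])
cv2.imwrite('pics/w5.png',cam['color'][:,:,::-1])
E
```

```text
t: 10.85
tool_pos: [0.4101, -0.2904, 0.198]
orientation: [-0.919, 1.578, -1.578]
force: [0.7, 0.6, 0.1]
opening: 0.0533
t: 11.85
tool_pos: [0.4103, -0.2905, 0.3397]
orientation: [-0.919, 1.577, -1.579]
force: [0.0, -0.4, -0.3]
opening: 0.054
t 11.8 tip [ 410.5 -290.7  153.7] yaw -29.57 down [ 1.e-03 -8.e-04 -1.e+00] F [ 0.  -0.4 -0.3] open 54.0
shift now-axes [-355.5   33.7   65.3] twist -0.85 shift after twist [-185.7   33.7  310.1]
0.016 1676 (np.float64(317.0), np.float64(190.0)) z90 0.0258 [ 409.5 -288.5   57.6   31.7  -30.4]
0.004 2725 (np.float64(319.0), np.float64(184.0)) z90 0.0254 [ 409.3 -290.2   71.6   45.9  -30.1]
```

View pics/w5.png

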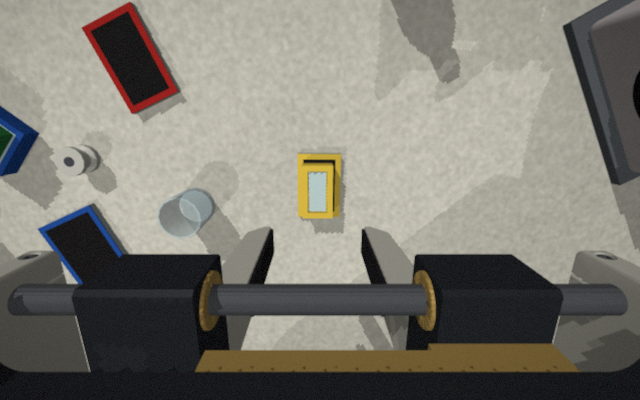

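Yellow is about 2 mm off centre and aligned to within 0.3–0.8° (px (317,190)). Next is red.

```bash
python3 -m inch '[{"x":0,"y":0,"z":0,"twist":-0.06},{"x":0,"y":0,"z":0,"twist":-0.12},{"x":0,"y":0,"z":0,"twist":-0.12},{"x":0,"y":0,"z":0,"twist":-0.12},{"x":0,"y":0,"z":0,"twist":-0.12},{"x":0,"y":0,"z":0,"twist":-0.12},{"x":0,"y":0,"z":0,"twist":-0.12},{"x":0,"y":0,"z":0,"twist":-0.07},{"x":0,"y":0,"z":0,"twist":0}]' 0.45
python3 -m inch '[{"x":-8,"y":0,"z":12,"twist":0},{"x":-14,"y":0,"z":24,"twist":0},{"x":-18,"y":0,"z":30,"twist":0},{"x":-20,"y":0,"z":34,"twist":0},{"x":-20,"y":0,"z":34,"twist":0},{"x":-20,"y":0,"z":34,"twist":0},{"x":-20,"y":0,"z":34,"twist":0},{"x":-20,"y":0,"z":34,"twist":0},{"x":-20,"y":0,"z":34,"twist":0},{"x":-18,"y":0,"z":30,"twist":0},{"x":-8,"y":0,"z":10,"twist":0},{"x":0,"y":0,"z":0,"twist":0}]'
python3 - <<'E'
from h import *
plan(642.7,-13.7,40,19.1)
cam=bands([(.046,.07,.054),(.028,.07,.036),(.01,.07,.018)])
cv2.imwrite('pics/w6.png',cam['color'][:,:,::-1])
E
```

```text
t: 12.8
tool_pos: [0.4098, -0.2901, 0.3374]
orientation: [-1.349, 0.961, -0.957]
force: [-0.8, -0.1, -0.2]
opening: 0.0671
t: 14.0
tool_pos: [0.6424, -0.0108, 0.3381]
orientation: [-1.35, 0.96, -0.958]
force: [-0.6, -0.0, -0.4]
opening: 0.0675
t 14.0 tip [642.2 -10.8 152.1] yaw 19.21 down [-1.2e-03  4.0e-04 -1.0e+00] F [-0.6 -0.  -0.4] open 67.5
shift now-axes [  3.  112.1  -0.4] twist 0.002 shift after twist [  2.9 112.1  -0.5]
0.046 3230 (np.float64(322.0), np.float64(196.0)) z90 0.0536 [643.1 -13.1  72.3  39.9  19.2]
0.028 4205 (np.float64(322.0), np.float64(190.0)) z90 0.0534 [643.4 -13.9  88.1  47.9  19.6]
0.028 744 (np.float64(208.0), np.float64(233.0)) z90 0.0384 [564.5  82.1  34.1  29.5 -27.2]
0.01 5169 (np.float64(324.0), np.float64(186.0)) z90 0.0531 [643.9 -15.4 104.3  55.7  20.8]
0.01 967 (np.float64(211.0), np.float64(230.0)) z90 0.0383 [559.5  84.3  46.1  31.3 -26.1]
```

View pics/w6.png

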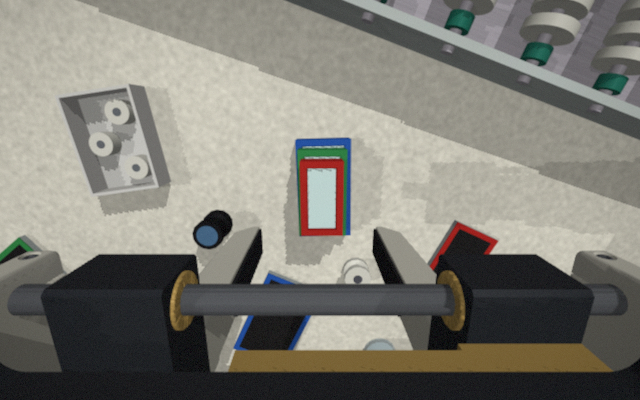

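Red top is at px (322,196), z 53.6 mm, pose (643,-13.3), yaw 19.2°, and the loupe is clear. Descending to tip 40.

```bash
python3 -m inch '[{"x":2.5,"y":8,"z":0,"twist":0},{"x":0,"y":16,"z":0,"twist":0},{"x":0,"y":16,"z":0,"twist":0},{"x":0,"y":16,"z":0,"twist":0},{"x":0,"y":16,"z":0,"twist":0},{"x":0,"y":14,"z":0,"twist":0},{"x":0,"y":12,"z":0,"twist":0},{"x":0,"y":8,"z":0,"twist":0},{"x":0,"y":5,"z":0,"twist":0},{"x":0,"y":1,"z":0,"twist":0},{"x":0,"y":0,"z":0,"twist":0}]'
python3 -c "
from h import *
plan(643,-13.3,40,19.2)"
```

```text
t: 15.15
tool_pos: [0.6432, -0.0154, 0.2275]
orientation: [-1.349, 0.959, -0.96]
force: [-0.4, 0.5, -0.0]
opening: 0.0679
t 15.2 tip [643.3 -15.4  41.5] yaw 19.13 down [ 6.e-04 -1.e-04 -1.e+00] F [-0.4  0.5 -0. ] open 67.9
shift now-axes [-2.1  1.5  0.4] twist -0.001 shift after twist [-2.1  1.5  0.4]
```

```bash
python3 -m inch '[{"x":-1.5,"y":1,"z":0,"twist":0},{"x":0,"y":0,"z":0,"twist":0}]'
python3 -c "
from h import *
plan(643,-13.3,40,19.2)"
python3 -m inch '[{"x":0,"y":0,"z":0,"twist":0},{"x":0,"y":0,"z":0,"twist":0},{"x":0,"y":0,"z":0,"twist":0},{"x":0,"y":0,"z":0,"twist":0},{"x":0,"y":0,"z":0,"twist":0},{"x":0,"y":0,"z":0,"twist":0}]' -1 20
python3 -m inch '[{"x":0,"y":-2,"z":0,"twist":0},{"x":0,"y":-5,"z":0,"twist":0},{"x":0,"y":-10,"z":0,"twist":0},{"x":0,"y":-15,"z":0,"twist":0},{"x":0,"y":-15,"z":0,"twist":0},{"x":0,"y":-15,"z":0,"twist":0},{"x":0,"y":-15,"z":0,"twist":0},{"x":0,"y":-13,"z":0,"twist":0},{"x":0,"y":0,"z":0,"twist":0},{"x":0,"y":0,"z":0,"twist":0}]'
python3 - <<'E'
from h import *
plan(609.3,-194.3,14,-5.7)
cam=bands([(.10,.19,.14),(.028,.07,.036),(.01,.07,.018)])
cv2.imwrite('pics/w7.png',cam['color'][:,:,::-1])
E
```

```text
t: 15.35
tool_pos: [0.6426, -0.0139, 0.2266]
orientation: [-1.348, 0.959, -0.96]
force: [-1.7, -0.6, 0.0]
opening: 0.0675
t 15.3 tip [642.8 -13.9  40.6] yaw 19.13 down [ 0.001 -0.    -1.   ] F [-1.7 -0.6  0. ] open 67.5
shift now-axes [-0.5  0.6  0.4] twist -0.001 shift after twist [-0.5  0.6  0.4]
t: 15.95
tool_pos: [0.6424, -0.0141, 0.2261]
orientation: [-1.349, 0.96, -0.96]
force: [-0.9, 0.0, 0.5]
opening: 0.0403
t: 16.95
tool_pos: [0.6425, -0.0141, 0.3163]
orientation: [-1.348, 0.959, -0.96]
force: [0.5, 0.6, -1.0]
opening: 0.04
t 16.9 tip [642.6 -14.1 130.3] yaw 19.12 down [ 6.e-04 -0.e+00 -1.e+00] F [ 0.5  0.6 -1. ] open 40.0
shift now-axes [159.4 116.3 -90.6] twist 0.433 shift after twist [182.7 116.3 -15.2]
0.1 10577 (np.float64(317.0), np.float64(240.0)) z90 0.1615 [650.1 -10.1  85.6  60.  -70.9]
0.028 1807 (np.float64(319.0), np.float64(167.0)) z90 0.0357 [670.9  -4.1  47.7  29.6 -70.9]
0.01 2616 (np.float64(320.0), np.float64(161.0)) z90 0.0353 [673.2  -4.7  56.2  41.8 -70.9]
0.01 1075 (np.float64(200.0), np.float64(237.0)) z90 0.0383 [559.5  84.2  48.9  32.  -27.4]
```

View pics/w7.png

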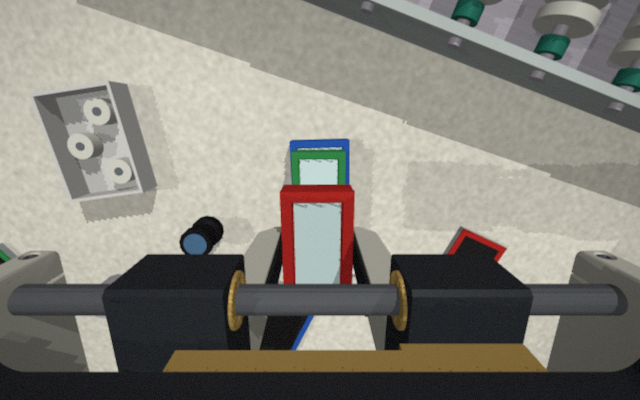

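Red is held level (px (317,240)) and green did not move. Carrying it to the red pad.

```bash
python3 -m inch '[{"x":0,"y":0,"z":0,"twist":0.06},{"x":0,"y":0,"z":0,"twist":0.11},{"x":0,"y":0,"z":0,"twist":0.11},{"x":0,"y":0,"z":0,"twist":0.1},{"x":0,"y":0,"z":0,"twist":0.053},{"x":0,"y":0,"z":0,"twist":0}]'
python3 -m inch '[{"x":10,"y":0,"z":-1,"twist":0},{"x":20,"y":0,"z":-2,"twist":0},{"x":30,"y":0,"z":-2,"twist":0},{"x":30,"y":0,"z":-2,"twist":0},{"x":30,"y":0,"z":-2,"twist":0},{"x":30,"y":0,"z":-2,"twist":0},{"x":20,"y":0,"z":-2,"twist":0},{"x":10,"y":0,"z":-2,"twist":0},{"x":3,"y":0,"z":-1,"twist":0},{"x":0,"y":0,"z":0,"twist":0},{"x":0,"y":0,"z":0,"twist":0}]'
python3 - <<'E'
from h import *
plan(609,-194.3,14,-5.7)
cam=imaging.read_camera('wrist')
cv2.imwrite('pics/w8.png',cam['color'][:,:,::-1])
E
```

```text
t: 17.6
tool_pos: [0.642, -0.014, 0.3145]
orientation: [-1.162, 1.284, -1.281]
force: [-0.7, -0.1, -0.6]
opening: 0.04
t: 18.7
tool_pos: [0.6085, -0.1937, 0.3159]
orientation: [-1.161, 1.281, -1.281]
force: [0.1, 0.1, -1.3]
opening: 0.0398
t 18.7 tip [ 608.5 -193.6  129.9] yaw -5.62 down [-1.e-04  4.e-04 -1.e+00] F [ 0.1  0.1 -1.3] open 39.8
shift now-axes [  0.7 115.9   0.6] twist 0.001 shift after twist [  0.6 115.9   0.6]
```

View pics/w8.png

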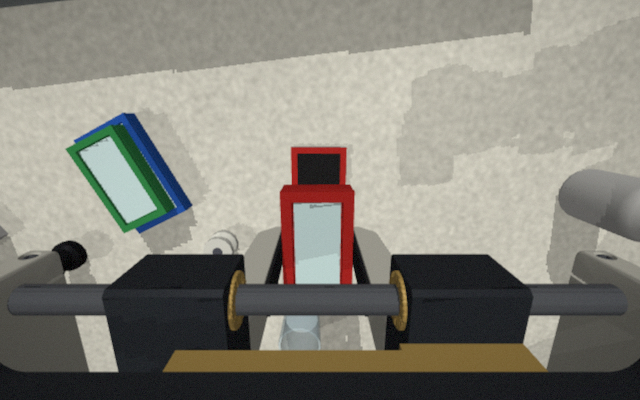

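```bash
python3 -m inch '[{"x":0.5,"y":8,"z":0.5,"twist":0},{"x":0,"y":16,"z":0,"twist":0},{"x":0,"y":16,"z":0,"twist":0},{"x":0,"y":16,"z":0,"twist":0},{"x":0,"y":16,"z":0,"twist":0},{"x":0,"y":12,"z":0,"twist":0},{"x":0,"y":10,"z":0,"twist":0},{"x":0,"y":8,"z":0,"twist":0},{"x":0,"y":5,"z":0,"twist":0},{"x":0,"y":4,"z":0,"twist":0},{"x":0,"y":2,"z":0,"twist":0},{"x":0,"y":0,"z":0,"twist":0}]'
python3 -m inch '[{"x":0,"y":1,"z":0,"twist":0},{"x":0,"y":0.5,"z":0,"twist":0},{"x":0,"y":0,"z":0,"twist":0}]'
python3 -c "
from h import *
plan(609,-194.3,12,-5.7)"
```

```text
t: 19.95
tool_pos: [0.6089, -0.1951, 0.2031]
orientation: [-1.161, 1.282, -1.282]
force: [0.3, -0.7, -1.1]
opening: 0.0399
t: 20.25
tool_pos: [0.6089, -0.1951, 0.2017]
orientation: [-1.16, 1.282, -1.282]
force: [-0.4, 0.5, -1.0]
opening: 0.0399
t 20.2 tip [ 608.9 -195.2   15.7] yaw -5.69 down [ 3.e-04 -1.e-04 -1.e+00] F [-0.4  0.5 -1. ] open 39.9
shift now-axes [-0.9  3.7 -0. ] twist 0.0 shift after twist [-0.9  3.7 -0. ]
```

```bash
python3 -m inch '[{"x":-0.5,"y":1,"z":0,"twist":0},{"x":0,"y":1,"z":0,"twist":0},{"x":0,"y":0.5,"z":0,"twist":0},{"x":0,"y":0,"z":0,"twist":0},{"x":0,"y":0,"z":0,"twist":0}]'
python3 -m inch '[{"x":0,"y":0.5,"z":0,"twist":0},{"x":0,"y":0,"z":0,"twist":0}]'
python3 -m inch '[{"x":0,"y":0.5,"z":0,"twist":0},{"x":0,"y":0,"z":0,"twist":0}]'
```

```text
t: 20.75
tool_pos: [0.6089, -0.1946, 0.199]
orientation: [-1.161, 1.282, -1.282]
force: [0.0, 0.3, -1.2]
opening: 0.0398
t: 20.95
tool_pos: [0.6088, -0.1946, 0.1985]
orientation: [-1.161, 1.282, -1.282]
force: [-0.4, 0.4, -1.7]
opening: 0.0397
t: 21.15
tool_pos: [0.6089, -0.1946, 0.1981]
orientation: [-1.161, 1.282, -1.282]
force: [-0.0, 0.1, -1.1]
opening: 0.0398
```

```bash
python3 -m inch '[{"x":0,"y":0.5,"z":0,"twist":0},{"x":0,"y":0,"z":0,"twist":0}]'
python3 -c "
from h import *
s,_=tool(); cam=imaging.read_camera('wrist'); W=depth_world(cam,s); m=max(comps(mask(cam['color'],'red')&(W[...,2]<.1)),key=np.sum); print(s['force'],np.percentile(W[m][:,2],[10,25,50,75,90]))"
```

```text
t: 21.35
tool_pos: [0.609, -0.1946, 0.1981]
orientation: [-1.161, 1.282, -1.282]
force: [-3.3, 0.6, 5.2]
opening: 0.0394
[-3.30821869  0.64838391  5.15233061] [0.00741183 0.00813471 0.02442924 0.02574707 0.02625912]
```

Contact (5 N), carrier top at ~26 mm. Release and retreat; the opening has to suit the 48 mm green carrier.

```bash
python3 -m inch '[{"x":0,"y":0,"z":0,"twist":0},{"x":0,"y":0,"z":0,"twist":0},{"x":0,"y":0,"z":0,"twist":0},{"x":0,"y":0,"z":0,"twist":0},{"x":0,"y":0,"z":0,"twist":0}]' 0.35
python3 -m inch '[{"x":0,"y":-3,"z":0,"twist":0},{"x":0,"y":-8,"z":0,"twist":0},{"x":0,"y":-15,"z":0,"twist":0},{"x":0,"y":-25,"z":0,"twist":0},{"x":0,"y":-25,"z":0,"twist":0},{"x":0,"y":-25,"z":0,"twist":0},{"x":0,"y":-20,"z":0,"twist":0},{"x":0,"y":-15,"z":0,"twist":0},{"x":0,"y":-5,"z":0,"twist":0},{"x":0,"y":0,"z":0,"twist":0}]'
python3 - <<'E'
from h import *
plan(643.3,-14,22,19.5)
cam=bands([(.016,.05,.026),(.004,.05,.008)])
cv2.imwrite('pics/w9.png',cam['color'][:,:,::-1])
E
```

```text
t: 21.9
tool_pos: [0.6089, -0.1946, 0.1974]
orientation: [-1.161, 1.282, -1.282]
force: [-0.7, -0.1, 0.3]
opening: 0.0628
t: 22.9
tool_pos: [0.6091, -0.1947, 0.3397]
orientation: [-1.16, 1.28, -1.283]
force: [-0.2, 0.9, 0.0]
opening: 0.0628
t 22.9 tip [ 609.4 -194.8  153.7] yaw -5.68 down [ 1.7e-03 -7.0e-04 -1.0e+00] F [-0.2  0.9  0. ] open 62.8
shift now-axes [-183.4  131.6   15.6] twist -0.44 shift after twist [-159.1  131.7   92.3]
0.016 2677 (np.float64(317.0), np.float64(189.0)) z90 0.0257 [ 609.1 -193.2   71.9   39.8   -5.8]
0.016 888 (np.float64(300.0), np.float64(331.0)) z90 0.0447 [ 440.9 -155.3   45.9   43.3   84.3]
0.004 3916 (np.float64(317.0), np.float64(183.0)) z90 0.0253 [ 609.7 -193.3   86.9   53.9   -5.9]
0.004 1051 (np.float64(300.0), np.float64(329.0)) z90 0.0444 [ 426.1 -152.5   48.7   46.    84.3]
```

View pics/w9.png

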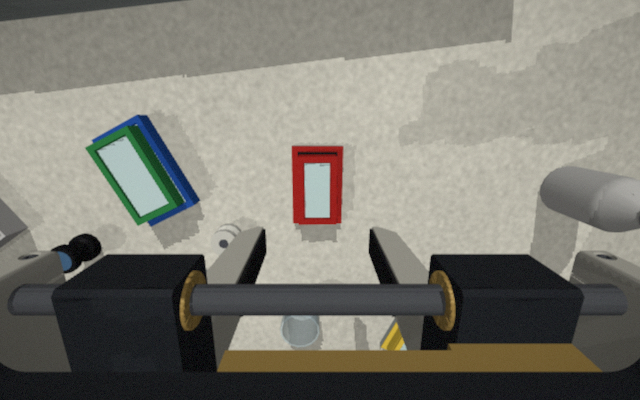

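Red is within 1 mm and 0.1° of its pad (px (317,189)). Next is green.

```bash
python3 -m inch '[{"x":0,"y":0,"z":0,"twist":-0.06},{"x":0,"y":0,"z":0,"twist":-0.11},{"x":0,"y":0,"z":0,"twist":-0.11},{"x":0,"y":0,"z":0,"twist":-0.1},{"x":0,"y":0,"z":0,"twist":-0.06},{"x":0,"y":0,"z":0,"twist":0}]' 0.6
python3 -m inch '[{"x":-8,"y":0,"z":5,"twist":0},{"x":-17,"y":0,"z":10,"twist":0},{"x":-27,"y":0,"z":15,"twist":0},{"x":-30,"y":0,"z":17,"twist":0},{"x":-30,"y":0,"z":17,"twist":0},{"x":-25,"y":0,"z":15,"twist":0},{"x":-15,"y":0,"z":9,"twist":0},{"x":-7,"y":0,"z":4,"twist":0},{"x":0,"y":0,"z":0,"twist":0},{"x":0,"y":0,"z":0,"twist":0}]'
python3 - <<'E'
from h import *
plan(643.3,-14,22,19.5)
cam=bands([(.028,.06,.036),(.01,.06,.018)])
cv2.imwrite('pics/w10.png',cam['color'][:,:,::-1])
E
```

```text
t: 23.55
tool_pos: [0.6084, -0.1944, 0.3366]
orientation: [-1.352, 0.956, -0.952]
force: [-0.6, 1.1, -0.6]
opening: 0.0741
t: 24.55
tool_pos: [0.6423, -0.0149, 0.3384]
orientation: [-1.352, 0.955, -0.955]
force: [-0.1, 0.3, -0.3]
opening: 0.0741
t 24.6 tip [642.3 -14.9 152.4] yaw 19.48 down [-3.e-04 -5.e-04 -1.e+00] F [-0.1  0.3 -0.3] open 74.1
shift now-axes [ -0.6 130.4   1.3] twist -0.0 shift after twist [ -0.5 130.4   1.3]
0.028 4212 (np.float64(318.0), np.float64(189.0)) z90 0.0355 [643.2 -13.9  87.8  47.9  19.6]
0.028 750 (np.float64(204.0), np.float64(231.0)) z90 0.0384 [564.4  82.3  34.1  29.3 -26. ]
0.01 5174 (np.float64(320.0), np.float64(184.0)) z90 0.0353 [643.9 -15.4 104.3  55.7  20.8]
0.01 968 (np.float64(207.0), np.float64(229.0)) z90 0.0383 [559.7  84.5  46.8  31.2 -26. ]
```

View pics/w10.png

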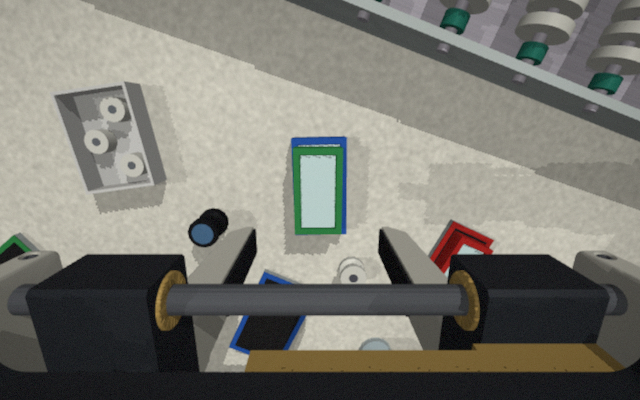

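Green is at (643.2,-14) with yaw 19.6° (px (318,189)), and the tool is already over it. Descending to tip 22.

```bash
python3 -m inch '[{"x":-0.5,"y":8,"z":0.5,"twist":0},{"x":0,"y":18,"z":0,"twist":0},{"x":0,"y":18,"z":0,"twist":0},{"x":0,"y":18,"z":0,"twist":0},{"x":0,"y":18,"z":0,"twist":0},{"x":0,"y":16,"z":0,"twist":0},{"x":0,"y":14,"z":0,"twist":0},{"x":0,"y":10,"z":0,"twist":0},{"x":0,"y":6,"z":0,"twist":0},{"x":0,"y":2,"z":0,"twist":0},{"x":0,"y":0,"z":0,"twist":0},{"x":0,"y":0,"z":0,"twist":0}]'
python3 -c "
from h import *
plan(643.2,-14,22,19.5)"
```

```text
t: 25.8
tool_pos: [0.6431, -0.0134, 0.2114]
orientation: [-1.351, 0.954, -0.955]
force: [1.2, -0.7, 0.6]
opening: 0.0743
t 25.8 tip [643.4 -13.4  25.4] yaw 19.53 down [ 1.3e-03 -1.0e-04 -1.0e+00] F [ 1.2 -0.7  0.6] open 74.3
shift now-axes [ 0.5  3.4 -0.4] twist 0.0 shift after twist [ 0.5  3.4 -0.4]
```

```bash
python3 -m inch '[{"x":0.5,"y":2,"z":0,"twist":0},{"x":0,"y":1,"z":0,"twist":0},{"x":0,"y":0,"z":0,"twist":0}]'
python3 -m inch '[{"x":0,"y":0,"z":0,"twist":0},{"x":0,"y":0,"z":0,"twist":0},{"x":0,"y":0,"z":0,"twist":0},{"x":0,"y":0,"z":0,"twist":0},{"x":0,"y":0,"z":0,"twist":0},{"x":0,"y":0,"z":0,"twist":0}]' -1 20
python3 -m inch '[{"x":0,"y":-2,"z":0,"twist":0},{"x":0,"y":-5,"z":0,"twist":0},{"x":0,"y":-10,"z":0,"twist":0},{"x":0,"y":-15,"z":0,"twist":0},{"x":0,"y":-15,"z":0,"twist":0},{"x":0,"y":-15,"z":0,"twist":0},{"x":0,"y":-15,"z":0,"twist":0},{"x":0,"y":-15,"z":0,"twist":0},{"x":0,"y":-8,"z":0,"twist":0},{"x":0,"y":0,"z":0,"twist":0},{"x":0,"y":0,"z":0,"twist":0}]'
python3 - <<'E'
from h import *
plan(414.5,293,14,-33.9)
cam=bands([(.08,.19,.14),(.01,.07,.018)])
cv2.imwrite('pics/w11.png',cam['color'][:,:,::-1])
E
```

```text
t: 26.1
tool_pos: [0.6429, -0.0138, 0.2076]
orientation: [-1.351, 0.955, -0.955]
force: [-0.7, 0.7, 0.1]
opening: 0.0741
t: 26.7
tool_pos: [0.6429, -0.0139, 0.2076]
orientation: [-1.351, 0.955, -0.955]
force: [-0.7, -0.0, -0.1]
opening: 0.0477
t: 27.8
tool_pos: [0.6428, -0.0138, 0.3072]
orientation: [-1.352, 0.955, -0.954]
force: [-0.1, 0.0, -2.0]
opening: 0.0479
t 27.8 tip [642.7 -13.8 121.2] yaw 19.53 down [-4.e-04  0.e+00 -1.e+00] F [-0.1  0.  -2. ] open 47.9
shift now-axes [-365.4  107.3 -112.5] twist 0.932 shift after twist [-127.4  107.2 -360.5]
0.08 13607 (np.float64(317.0), np.float64(235.0)) z90 0.149 [657.1  -7.4  95.7  63.2 -70.5]
0.01 1875 (np.float64(321.0), np.float64(155.0)) z90 0.0177 [680.   -2.4  56.   27.3 -70.5]
```

View pics/w11.png

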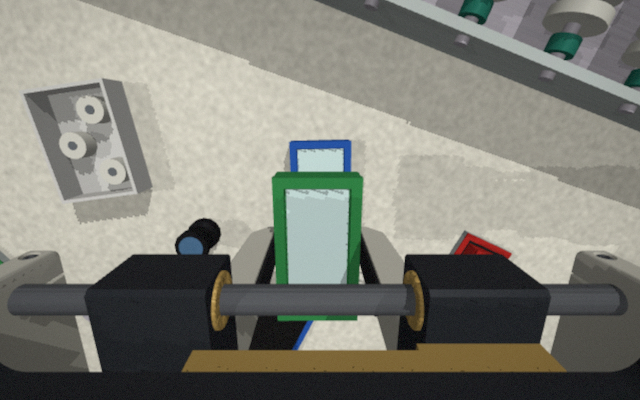

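Green is held level (px (317,235)) and blue did not move. Carrying it to the green pad.

```bash
python3 -m inch '[{"x":0,"y":0,"z":0,"twist":0.06},{"x":0,"y":0,"z":0,"twist":0.12},{"x":0,"y":0,"z":0,"twist":0.12},{"x":0,"y":0,"z":0,"twist":0.12},{"x":0,"y":0,"z":0,"twist":0.12},{"x":0,"y":0,"z":0,"twist":0.12},{"x":0,"y":0,"z":0,"twist":0.12},{"x":0,"y":0,"z":0,"twist":0.09},{"x":0,"y":0,"z":0,"twist":0.062},{"x":0,"y":0,"z":0,"twist":0}]'
python3 -m inch '[{"x":-4,"y":0,"z":-12,"twist":0},{"x":-8,"y":0,"z":-25,"twist":0},{"x":-12,"y":0,"z":-35,"twist":0},{"x":-14,"y":0,"z":-40,"twist":0},{"x":-14,"y":0,"z":-40,"twist":0},{"x":-14,"y":0,"z":-40,"twist":0},{"x":-14,"y":0,"z":-40,"twist":0},{"x":-14,"y":0,"z":-40,"twist":0},{"x":-13,"y":0,"z":-35,"twist":0},{"x":-10,"y":0,"z":-27,"twist":0},{"x":-7,"y":0,"z":-17,"twist":0},{"x":-3,"y":0,"z":-9,"twist":0}]'
python3 -m inch '[{"x":0,"y":0,"z":0,"twist":0},{"x":0,"y":0,"z":0,"twist":0}]'
python3 - <<'E'
from h import *
plan(414.5,293,14,-33.9)
cam=imaging.read_camera('wrist')
cv2.imwrite('pics/w12.png',cam['color'][:,:,::-1])
E
```

```text
t: 28.85
tool_pos: [0.6425, -0.0138, 0.3061]
orientation: [-0.87, 1.632, -1.63]
force: [0.0, -0.4, -1.2]
opening: 0.048
t: 30.05
tool_pos: [0.4151, 0.2898, 0.3072]
orientation: [-0.877, 1.628, -1.617]
force: [-0.2, 0.1, -0.9]
opening: 0.0477
t: 30.25
tool_pos: [0.4172, 0.2876, 0.3074]
orientation: [-0.872, 1.631, -1.622]
force: [0.3, -0.3, -1.9]
opening: 0.048
t 30.2 tip [416.8 288.4 121.4] yaw -33.59 down [-0.0023  0.0041 -1.    ] F [ 0.3 -0.3 -1.9] open 48.0
shift now-axes [ -2.3 107.4  -4. ] twist 0.005 shift after twist [ -2.5 107.4  -4.5]
```

View pics/w12.png

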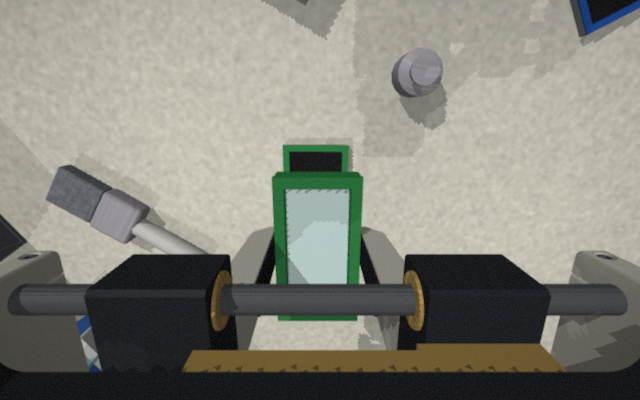

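Green pad is visible ahead at px (316,157), lined up with the carrier. I'll make a small correction and descend.

```bash
python3 -m inch '[{"x":-1,"y":4,"z":-2,"twist":0},{"x":-1,"y":12,"z":-2,"twist":0},{"x":0,"y":15,"z":0,"twist":0},{"x":0,"y":15,"z":0,"twist":0},{"x":0,"y":12,"z":0,"twist":0},{"x":0,"y":10,"z":0,"twist":0},{"x":0,"y":8,"z":0,"twist":0},{"x":0,"y":5,"z":0,"twist":0},{"x":0,"y":3,"z":0,"twist":0},{"x":0,"y":0,"z":0,"twist":0},{"x":0,"y":0,"z":0,"twist":0},{"x":0,"y":0,"z":0,"twist":0}]'
python3 -c "
from h import *
plan(414.5,293,14,-33.9)"
```

```text
t: 31.5
tool_pos: [0.4159, 0.2907, 0.2241]
orientation: [-0.873, 1.631, -1.617]
force: [1.1, 0.3, -0.9]
opening: 0.0475
t 31.5 tip [415.4 292.1  38.1] yaw -33.41 down [-0.0027  0.0072 -1.    ] F [ 1.1  0.3 -0.9] open 47.5
shift now-axes [-0.2 24.2 -1.1] twist 0.009 shift after twist [-0.3 24.1 -1.3]
```

```bash
python3 -m inch '[{"x":0,"y":5,"z":-1,"twist":0.009},{"x":0,"y":5,"z":0,"twist":0},{"x":0,"y":5,"z":0,"twist":0},{"x":0,"y":3,"z":0,"twist":0},{"x":0,"y":2,"z":0,"twist":0},{"x":0,"y":1,"z":0,"twist":0},{"x":0,"y":1,"z":0,"twist":0},{"x":0,"y":0,"z":0,"twist":0},{"x":0,"y":0,"z":0,"twist":0}]'
python3 -c "
from h import *
plan(414.5,293,12,-33.9)"
python3 -m inch '[{"x":0,"y":1,"z":0,"twist":0},{"x":0,"y":0.5,"z":0,"twist":0},{"x":0,"y":0,"z":0,"twist":0}]'
```

```text
t: 32.4
tool_pos: [0.416, 0.2891, 0.2016]
orientation: [-0.87, 1.639, -1.618]
force: [0.3, -0.4, -1.5]
opening: 0.0478
t 32.4 tip [415.  290.9  15.6] yaw -33.77 down [-0.0051  0.0097 -0.9999] F [ 0.3 -0.4 -1.5] open 47.8
shift now-axes [-1.4  3.7 -1.6] twist 0.002 shift after twist [-1.5  3.6 -1.6]
t: 32.7
tool_pos: [0.4159, 0.289, 0.1999]
orientation: [-0.87, 1.639, -1.619]
force: [-0.8, 0.4, -0.8]
opening: 0.0475
```

```bash
python3 -m inch '[{"x":0,"y":0.5,"z":0,"twist":0},{"x":0,"y":0.5,"z":0,"twist":0},{"x":0,"y":0,"z":0,"twist":0}]'
python3 -m inch '[{"x":0,"y":0.5,"z":0,"twist":0},{"x":0,"y":0,"z":0,"twist":0}]'
python3 -c "
from h import *
plan(414.5,293,12,-33.9); s,_=tool(); print(s['q'].round(3))"
```

```text
t: 33.0
tool_pos: [0.4159, 0.2891, 0.1989]
orientation: [-0.87, 1.639, -1.619]
force: [-0.2, 0.0, -1.9]
opening: 0.0479
t: 33.2
tool_pos: [0.4159, 0.2891, 0.1984]
orientation: [-0.87, 1.639, -1.619]
force: [0.1, 0.1, -2.2]
opening: 0.0475
t 33.2 tip [414.9 290.8  12.4] yaw -33.77 down [-0.0053  0.0095 -0.9999] F [ 0.1  0.1 -2.2] open 47.5
shift now-axes [-1.6  0.4 -1.5] twist 0.002 shift after twist [-1.6  0.4 -1.5]
[0.502 0.087 1.934 0.012 1.121 2.657]
```

Joint 6 is at 2.657, close to its 2.66 limit, which explains the slight tilt. I'll back the twist off a little, since yaw tolerance is ample, and then finish the contact.

```bash
python3 -m inch '[{"x":0,"y":0,"z":0,"twist":-0.03},{"x":0,"y":0,"z":0,"twist":-0.02},{"x":0,"y":0,"z":0,"twist":0},{"x":0,"y":0,"z":0,"twist":0}]'
python3 -c "
from h import *
plan(414.5,293,12,-33.9); s,_=tool(); print(s['q'].round(3))"
```

```text
t: 33.6
tool_pos: [0.4159, 0.2891, 0.1985]
orientation: [-0.904, 1.604, -1.584]
force: [0.3, -0.4, -1.7]
opening: 0.0479
t 33.6 tip [414.9 290.9  12.5] yaw -30.91 down [-0.0052  0.0096 -0.9999] F [ 0.3 -0.4 -1.7] open 47.9
shift now-axes [-1.6  0.5 -1.5] twist 0.052 shift after twist [-1.5  0.5 -1.5]
[0.502 0.087 1.933 0.012 1.121 2.607]
```

```bash
python3 -m inch '[{"x":-0.5,"y":0.3,"z":-1,"twist":0.025},{"x":0,"y":0,"z":0,"twist":0},{"x":0,"y":0,"z":0,"twist":0}]'
python3 -m inch '[{"x":0,"y":0.5,"z":0,"twist":0},{"x":0,"y":0,"z":0,"twist":0}]'
python3 -c "
from h import *
s,_=tool(); cam=imaging.read_camera('wrist'); W=depth_world(cam,s); m=max(comps(mask(cam['color'],'green')&(W[...,2]<.1)),key=np.sum); print(s['q'].round(3),s['force'],np.percentile(W[m][:,2],[10,25,50,75,90]))
plan(414.5,293,12,-33.9)"
```

```text
t: 33.9
tool_pos: [0.4153, 0.29, 0.1982]
orientation: [-0.887, 1.622, -1.602]
force: [0.1, 0.0, -1.6]
opening: 0.0479
t: 34.1
tool_pos: [0.4153, 0.2901, 0.1979]
orientation: [-0.887, 1.622, -1.601]
force: [-1.4, 0.7, 0.6]
opening: 0.0477
[0.504 0.088 1.933 0.012 1.12  2.634] [-1.37877566  0.73568996  0.64806492] [0.00746612 0.0081822  0.0250821  0.0260527  0.02656376]
t 34.1 tip [414.4 291.9  11.9] yaw -32.33 down [-0.0052  0.0096 -0.9999] F [-0.1 -0.3  0.1] open 48.1
shift now-axes [-1.  -0.1 -0.5] twist 0.027 shift after twist [-1.  -0.1 -0.5]
```

Contact has begun: the force went from -1.7 to about +0.5 N and the carrier top is at 26 mm. Releasing.

```bash
python3 -m inch '[{"x":0,"y":0,"z":0,"twist":0},{"x":0,"y":0,"z":0,"twist":0},{"x":0,"y":0,"z":0,"twist":0},{"x":0,"y":0,"z":0,"twist":0},{"x":0,"y":0,"z":0,"twist":0}]' 0.5
python3 -m inch '[{"x":0,"y":-3,"z":0,"twist":0},{"x":0,"y":-8,"z":0,"twist":0},{"x":0,"y":-15,"z":0,"twist":0},{"x":0,"y":-25,"z":0,"twist":0},{"x":0,"y":-25,"z":0,"twist":0},{"x":0,"y":-25,"z":0,"twist":0},{"x":0,"y":-20,"z":0,"twist":0},{"x":0,"y":-15,"z":0,"twist":0},{"x":0,"y":-5,"z":0,"twist":0},{"x":0,"y":0,"z":0,"twist":0}]'
python3 - <<'E'
from h import *
plan(644,-15.5,5,20.7)
cam=bands([(.016,.05,.026),(.004,.05,.008)])
cv2.imwrite('pics/w13.png',cam['color'][:,:,::-1])
print(robot.read_state()['q'].round(3))
E
```

```text
t: 34.65
tool_pos: [0.4153, 0.29, 0.1977]
orientation: [-0.887, 1.622, -1.602]
force: [-0.3, 0.7, 0.1]
opening: 0.0696
t: 35.65
tool_pos: [0.4162, 0.2887, 0.3394]
orientation: [-0.886, 1.621, -1.601]
force: [-0.1, 0.5, -0.7]
opening: 0.0698
t 35.6 tip [415.5 290.6 153.4] yaw -32.34 down [-0.004   0.0102 -0.9999] F [-0.1  0.5 -0.7] open 69.8
shift now-axes [137.3 144.3 358.2] twist -0.926 shift after twist [367.2 148.4 105.6]
0.016 1436 (np.float64(413.0), np.float64(75.0)) z90 0.0356 [460.  161.1  38.6  36.7  85.4]
0.016 3920 (np.float64(318.0), np.float64(188.0)) z90 0.0256 [414.1 293.6  87.9  47.9 -32.4]
0.004 1543 (np.float64(412.0), np.float64(75.0)) z90 0.0355 [459.  157.   43.7  38.9  83.8]
0.004 5303 (np.float64(317.0), np.float64(183.0)) z90 0.0252 [414.1 294.3 103.3  61.9 -33.8]
[ 0.501 -0.084  1.828  0.011  1.398  2.634]
```

View pics/w13.png

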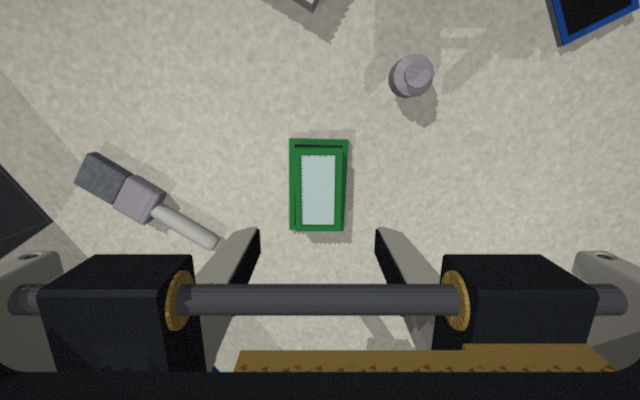

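Green is within 1 mm and 1.4° of its pad (px (318,188)). The last one is blue.

```bash
python3 -m inch '[{"x":0,"y":0,"z":0,"twist":-0.06},{"x":0,"y":0,"z":0,"twist":-0.12},{"x":0,"y":0,"z":0,"twist":-0.12},{"x":0,"y":0,"z":0,"twist":-0.12},{"x":0,"y":0,"z":0,"twist":-0.12},{"x":0,"y":0,"z":0,"twist":-0.12},{"x":0,"y":0,"z":0,"twist":-0.12},{"x":0,"y":0,"z":0,"twist":-0.09},{"x":0,"y":0,"z":0,"twist":-0.056},{"x":0,"y":0,"z":0,"twist":0}]' 0.9
python3 -m inch '[{"x":12,"y":0,"z":4,"twist":0},{"x":25,"y":0,"z":7,"twist":0},{"x":35,"y":0,"z":10,"twist":0},{"x":40,"y":0,"z":11,"twist":0},{"x":40,"y":0,"z":11,"twist":0},{"x":40,"y":0,"z":11,"twist":0},{"x":40,"y":0,"z":11,"twist":0},{"x":40,"y":0,"z":11,"twist":0},{"x":40,"y":0,"z":11,"twist":0},{"x":30,"y":0,"z":10,"twist":0},{"x":17,"y":0,"z":6,"twist":0},{"x":7,"y":0,"z":2,"twist":0}]'
python3 -m inch '[{"x":0,"y":0,"z":0,"twist":0},{"x":0,"y":0,"z":0,"twist":0}]'
python3 - <<'E'
from h import *
plan(644,-15.5,5,20.7)
cam=bands([(.01,.06,.018)])
print(robot.read_state()['q'].round(3))
cv2.imwrite('pics/w14.png',cam['color'][:,:,::-1])
E
```

```text
t: 36.7
tool_pos: [0.4156, 0.2884, 0.3371]
orientation: [-1.357, 0.947, -0.929]
force: [-0.0, 0.3, -0.2]
opening: 0.088
t: 37.9
tool_pos: [0.6444, -0.0191, 0.3336]
orientation: [-1.353, 0.95, -0.932]
force: [0.5, 0.4, -0.2]
opening: 0.0882
t: 38.1
tool_pos: [0.6433, -0.0161, 0.3342]
orientation: [-1.354, 0.947, -0.93]
force: [0.3, 0.9, 0.2]
opening: 0.0883
t 38.1 tip [642.2 -14.3 148.2] yaw 20.71 down [-0.0061  0.0099 -0.9999] F [0.3 0.9 0.2] open 88.3
shift now-axes [  3.4 143.2   1.6] twist 0.0 shift after twist [  1.8 143.2   1.3]
0.01 5335 (np.float64(322.0), np.float64(185.0)) z90 0.0173 [643.9 -15.8 104.2  55.9  20.6]
0.01 908 (np.float64(206.0), np.float64(226.0)) z90 0.0383 [560.6  86.2  46.8  28.6 -33.1]
[-0.107  0.289  1.436  0.009  1.423  1.1  ]
```

View pics/w14.png

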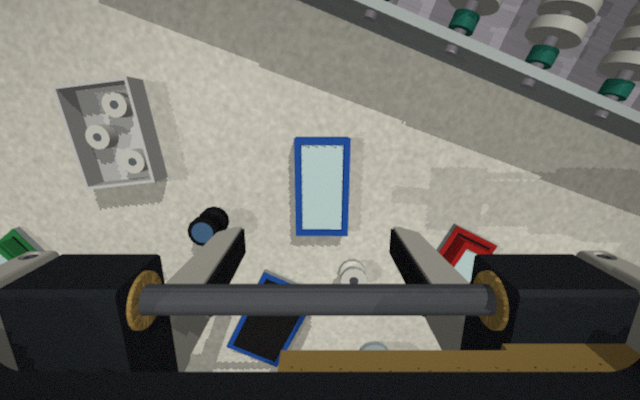

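Blue is at (643.9,-15.8), yaw 20.6° (px (322,185)). Descending to tip 5.

```bash
python3 -m inch '[{"x":1.5,"y":8,"z":0.8,"twist":0},{"x":1.5,"y":18,"z":0.8,"twist":0},{"x":0.4,"y":18,"z":0,"twist":0},{"x":0,"y":18,"z":0,"twist":0},{"x":0,"y":18,"z":0,"twist":0},{"x":0,"y":18,"z":0,"twist":0},{"x":0,"y":14,"z":0,"twist":0},{"x":0,"y":10,"z":0,"twist":0},{"x":0,"y":7,"z":0,"twist":0},{"x":0,"y":4,"z":0,"twist":0},{"x":0,"y":0,"z":0,"twist":0},{"x":0,"y":0,"z":0,"twist":0}]'
python3 -c "
from h import *
plan(644,-15.6,5,20.7)"
```

```text
t: 39.35
tool_pos: [0.6461, -0.0179, 0.2023]
orientation: [-1.353, 0.945, -0.931]
force: [0.2, -0.4, 0.2]
opening: 0.0883
t 39.4 tip [645.3 -16.1  16.3] yaw 20.72 down [-0.0042  0.0095 -0.9999] F [ 0.2 -0.4  0.2] open 88.3
shift now-axes [-0.8 11.3 -1. ] twist 0.0 shift after twist [-0.9 11.3 -1. ]
```

```bash
python3 -m inch '[{"x":-0.5,"y":5,"z":-0.5,"twist":0},{"x":0,"y":3,"z":0,"twist":0},{"x":0,"y":2,"z":0,"twist":0},{"x":0,"y":1,"z":0,"twist":0},{"x":0,"y":0,"z":0,"twist":0}]'
python3 -m inch '[{"x":0,"y":0,"z":0,"twist":0},{"x":0,"y":0,"z":0,"twist":0},{"x":0,"y":0,"z":0,"twist":0},{"x":0,"y":0,"z":0,"twist":0},{"x":0,"y":0,"z":0,"twist":0},{"x":0,"y":0,"z":0,"twist":0}]' -1 20
python3 -m inch '[{"x":0,"y":-2,"z":0,"twist":0},{"x":0,"y":-5,"z":0,"twist":0},{"x":0,"y":-10,"z":0,"twist":0},{"x":0,"y":-15,"z":0,"twist":0},{"x":0,"y":-18,"z":0,"twist":0},{"x":0,"y":-18,"z":0,"twist":0},{"x":0,"y":-15,"z":0,"twist":0},{"x":0,"y":-12,"z":0,"twist":0},{"x":0,"y":-5,"z":0,"twist":0},{"x":0,"y":0,"z":0,"twist":0},{"x":0,"y":0,"z":0,"twist":0}]'
python3 - <<'E'
from h import *
plan(461.5,-19.2,13,-5.6)
cam=imaging.read_camera('wrist')
cv2.imwrite('pics/w15.png',cam['color'][:,:,::-1])
E
```

```text
t: 39.85
tool_pos: [0.6449, -0.0174, 0.1903]
orientation: [-1.354, 0.946, -0.93]
force: [0.2, 0.1, -1.0]
opening: 0.0885
t: 40.45
tool_pos: [0.6451, -0.0175, 0.1907]
orientation: [-1.354, 0.946, -0.93]
force: [-0.6, -0.2, 0.3]
opening: 0.0557
t: 41.55
tool_pos: [0.6453, -0.0183, 0.2898]
orientation: [-1.354, 0.947, -0.929]
force: [-0.2, 0.2, -2.3]
opening: 0.0558
t 41.5 tip [644.1 -16.5 103.8] yaw 20.72 down [-0.0064  0.0097 -0.9999] F [-0.2  0.2 -2.3] open 55.8
shift now-axes [ -61.1   92.  -171.5] twist 0.459 shift after twist [  20.5   90.8 -181.4]
```

View pics/w15.png

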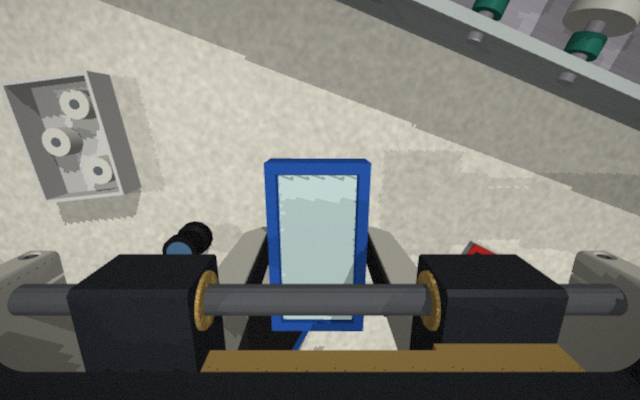

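Blue is held level (px (317,245)) with its bottom at ~99 mm. Carrying it to the blue pad.

```bash
python3 -m inch '[{"x":0,"y":0,"z":0,"twist":0.06},{"x":0,"y":0,"z":0,"twist":0.12},{"x":0,"y":0,"z":0,"twist":0.12},{"x":0,"y":0,"z":0,"twist":0.1},{"x":0,"y":0,"z":0,"twist":0.059},{"x":0,"y":0,"z":0,"twist":0}]'
python3 -m inch '[{"x":1,"y":0,"z":-8,"twist":0},{"x":2,"y":0,"z":-18,"twist":0},{"x":3,"y":0,"z":-28,"twist":0},{"x":3,"y":0,"z":-30,"twist":0},{"x":3,"y":0,"z":-30,"twist":0},{"x":3,"y":0,"z":-28,"twist":0},{"x":3,"y":0,"z":-22,"twist":0},{"x":2,"y":0,"z":-12,"twist":0},{"x":0,"y":0,"z":-4,"twist":0},{"x":0,"y":0,"z":0,"twist":0},{"x":0,"y":0,"z":0,"twist":0}]'
python3 - <<'E'
from h import *
plan(461.5,-19.2,13,-5.6)
print(robot.read_state()['q'].round(3))
cam=imaging.read_camera('wrist')
cv2.imwrite('pics/w16.png',cam['color'][:,:,::-1])
E
```

```text
t: 42.2
tool_pos: [0.6452, -0.0183, 0.2893]
orientation: [-1.16, 1.291, -1.27]
force: [-0.7, 0.6, -2.0]
opening: 0.0555
t: 43.3
tool_pos: [0.4648, -0.0208, 0.2917]
orientation: [-1.159, 1.288, -1.271]
force: [0.8, -0.2, -1.8]
opening: 0.0555
t 43.3 tip [464.  -19.  105.7] yaw -5.55 down [-0.0045  0.0095 -0.9999] F [ 0.8 -0.2 -1.8] open 55.5
shift now-axes [ 1.3 92.7 -2. ] twist 0.001 shift after twist [ 0.4 92.7 -2.5]
[-0.159 -0.153  1.98   0.009  1.32   1.507]
```

View pics/w16.png

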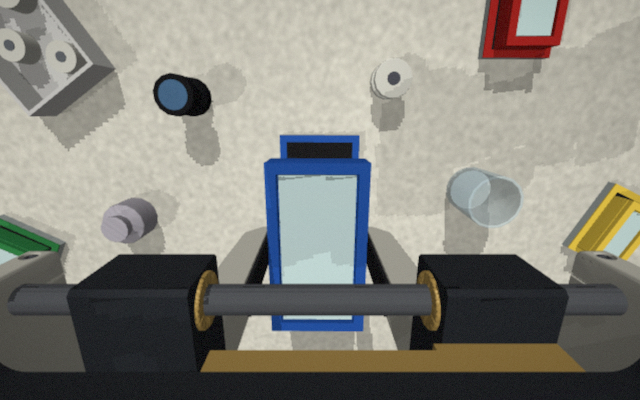

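Lined up with the blue pad (px (318,147)), and the beaker and loupe are clear. Descending.

```bash
python3 -m inch '[{"x":0.6,"y":8,"z":-1,"twist":0},{"x":0.6,"y":14,"z":-1,"twist":0},{"x":0,"y":14,"z":0,"twist":0},{"x":0,"y":14,"z":0,"twist":0},{"x":0,"y":12,"z":0,"twist":0},{"x":0,"y":10,"z":0,"twist":0},{"x":0,"y":7,"z":0,"twist":0},{"x":0,"y":5,"z":0,"twist":0},{"x":0,"y":3,"z":0,"twist":0},{"x":0,"y":1,"z":0,"twist":0},{"x":0,"y":0,"z":0,"twist":0},{"x":0,"y":0,"z":0,"twist":0}]'
python3 -c "
from h import *
plan(461.5,-19.2,13,-5.6)"
python3 -m inch '[{"x":0,"y":0.5,"z":0,"twist":0},{"x":0,"y":0.5,"z":0,"twist":0},{"x":0,"y":0,"z":0,"twist":0},{"x":0,"y":0,"z":0,"twist":0}]'
```

```text
t: 44.55
tool_pos: [0.4622, -0.021, 0.204]
orientation: [-1.158, 1.288, -1.271]
force: [-0.2, 0.6, -1.6]
opening: 0.0552
t 44.5 tip [461.4 -19.2  18. ] yaw -5.58 down [-0.0043  0.0094 -0.9999] F [-0.2  0.6 -1.6] open 55.2
shift now-axes [-0.   5.   0.2] twist 0.0 shift after twist [-0.1  5.   0.1]
t: 44.95
tool_pos: [0.4619, -0.021, 0.2025]
orientation: [-1.159, 1.289, -1.271]
force: [-0.8, -0.5, -2.2]
opening: 0.0558
```

```bash
python3 -m inch '[{"x":0,"y":1,"z":0,"twist":0},{"x":0,"y":1,"z":0,"twist":0},{"x":0,"y":0.5,"z":0,"twist":0},{"x":0,"y":0,"z":0,"twist":0},{"x":0,"y":0,"z":0,"twist":0}]'
python3 -m inch '[{"x":0,"y":0.5,"z":0,"twist":0},{"x":0,"y":0,"z":0,"twist":0},{"x":0,"y":0,"z":0,"twist":0}]'
python3 -m inch '[{"x":0,"y":0.5,"z":0,"twist":0},{"x":0,"y":0,"z":0,"twist":0},{"x":0,"y":0,"z":0,"twist":0}]'
```

```text
t: 45.45
tool_pos: [0.4619, -0.0209, 0.2]
orientation: [-1.159, 1.289, -1.271]
force: [0.3, 0.0, -2.1]
opening: 0.0559
t: 45.75
tool_pos: [0.4619, -0.0209, 0.1995]
orientation: [-1.159, 1.289, -1.271]
force: [-0.3, -0.3, -0.8]
opening: 0.0558
t: 46.05
tool_pos: [0.4619, -0.0209, 0.199]
orientation: [-1.159, 1.289, -1.271]
force: [0.2, 0.3, -1.3]
opening: 0.0557
```

```bash
python3 -m inch '[{"x":0,"y":0.5,"z":0,"twist":0},{"x":0,"y":0,"z":0,"twist":0},{"x":0,"y":0,"z":0,"twist":0}]'
python3 -c "
from h import *
s,_=tool(); cam=imaging.read_camera('wrist'); W=depth_world(cam,s); m=max(comps(mask(cam['color'],'blue')&(W[...,2]<.1)),key=np.sum); print(s['force'],np.percentile(W[m][:,2],[10,25,50,75,90]))"
```

```text
t: 46.35
tool_pos: [0.4619, -0.0209, 0.1986]
orientation: [-1.159, 1.289, -1.271]
force: [-1.3, -0.4, 1.0]
opening: 0.0559
[-1.31221034 -0.36647799  0.97363764] [0.00739035 0.00810133 0.02484886 0.02579746 0.02630401]
```

Contact has begun and the carrier top is at 26 mm. Releasing and retreating.

```bash
python3 -m inch '[{"x":0,"y":0,"z":0,"twist":0},{"x":0,"y":0,"z":0,"twist":0},{"x":0,"y":0,"z":0,"twist":0},{"x":0,"y":0,"z":0,"twist":0},{"x":0,"y":0,"z":0,"twist":0}]' 0.65
python3 -m inch '[{"x":0,"y":-3,"z":0,"twist":0},{"x":0,"y":-8,"z":0,"twist":0},{"x":0,"y":-15,"z":0,"twist":0},{"x":0,"y":-25,"z":0,"twist":0},{"x":0,"y":-25,"z":0,"twist":0},{"x":0,"y":-25,"z":0,"twist":0},{"x":0,"y":-20,"z":0,"twist":0},{"x":0,"y":-15,"z":0,"twist":0},{"x":0,"y":-5,"z":0,"twist":0},{"x":0,"y":0,"z":0,"twist":0}]'
python3 - <<'E'
from h import *
plan(461.5,-19.2,13,-5.6)
cam=bands([(.016,.05,.026),(.004,.05,.008)])
cam=imaging.read_camera('top');W=depth_world(cam)
cv2.imwrite('pics/top2.png',cam['color'][:,:,::-1])
cam=imaging.read_camera('scene')
cv2.imwrite('pics/scene2.png',cam['color'][:,:,::-1])
for (u,v) in ((282,189),(384,230)):
    sub=np.zeros((400,640),bool); sub[v-25:v+25,u-25:u+25]=1
    for m in comps((sub&(W[...,2]>.02)&(W[...,2]<.06)).astype(np.uint8),30):
        p=W[m]; print(np.median(p,0).round(3),p[:,2].max().round(3))
E
```

```text
t: 46.9
tool_pos: [0.4619, -0.0209, 0.1985]
orientation: [-1.159, 1.289, -1.271]
force: [-0.5, -0.3, 0.2]
opening: 0.0765
t: 47.9
tool_pos: [0.4628, -0.0223, 0.3401]
orientation: [-1.158, 1.288, -1.272]
force: [-0.1, -0.8, -0.7]
opening: 0.0767
t 47.9 tip [462.  -20.6 154.1] yaw -5.58 down [-0.0039  0.0094 -0.9999] F [-0.1 -0.8 -0.7] open 76.7
shift now-axes [ -0.  141.1   0. ] twist 0.0 shift after twist [ -1.3 141.1  -0.7]
0.016 842 (np.float64(379.0), np.float64(81.0)) z90 0.0244 [559.2 -85.   29.   28.9  59.6]
0.016 5348 (np.float64(317.0), np.float64(187.0)) z90 0.0254 [460.6 -17.7 103.9  55.9  -5.6]
0.004 905 (np.float64(378.0), np.float64(82.0)) z90 0.0243 [560.4 -87.5  33.5  30.5  84.3]
0.004 1295 (np.float64(202.0), np.float64(96.0)) z90 0.0387 [564.8  88.2  45.2  32.8  80.4]
0.004 6924 (np.float64(318.0), np.float64(182.0)) z90 0.0251 [461.  -18.1 120.5  69.9  -5.7]
[ 0.457 -0.176  0.042] 0.05
```

View pics/top2.png

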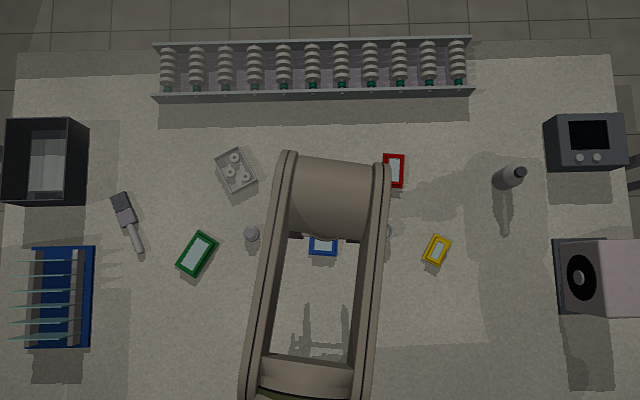

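View pics/scene2.png

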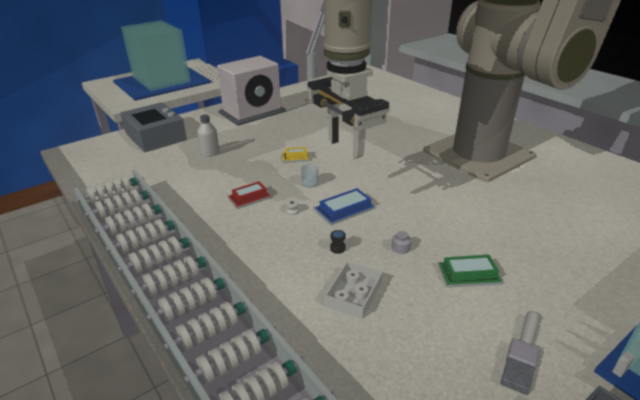

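In the scene view all four carriers lie on their pads: yellow (295,154), red (249,193), blue (345,204) and green (471,269). The beaker (310,175) and loupe (338,241) sit at the same pixels as at the start, and the gripper is clear. Handing in.

```bash
python3 -c "
from plant import robot
print(robot.close_job())"
```

```text
the job is handed in; nothing more can be done
None
```

I took the stack apart from the top down (yellow, red, green, blue), set each carrier on its own pad, and handed the job in at about 48 s. No verdict was reported.

Each carrier was measured with the wrist camera just after its release; yellow, red and green were not re-measured at the end, only seen on their pads in the final pictures:

| Carrier | Offset from pad centre | Angle to pad |
|---|---|---|
| Yellow | about 2 mm | under 1° |
| Red | about 1 mm | 0.1° |
| Green | about 1 mm | 1.4° |
| Blue | about 1 mm | 0.1° |

- **Setting down:** every carrier was lowered to contact before release, with no more than about 6 N read at the wrist. The carrier tops measured about 26 mm, as they should.
- **Beaker and loupe:** both appear at the same pixels in the scene picture before and after. The final top view could not confirm them because the arm hid the loupe and part of the beaker. Its partial beaker reading was about 1 cm off the first one, which I put down to the arm covering it.
- **Joint limit at the green pad:** joint 6 came to 2.657 against its 2.66 limit and left the tool tilted about 0.6° from then on. I turned it back slightly before release, which is where green's 1.4° comes from.

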